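# Fit a keyed output shaft to a worm gearbox

### The job

Twist the protective cap on the gearbox anticlockwise (seen from above) until its bayonet lugs come free, lift it out and lay it in the steel parts tray. Then take the keyed shaft with the square end out of the wooden stand, put it key end down into the gearbox's hollow shaft, turn it while pushing until its key slips into the keyway, and push it fully home, squashing the wave washer flat. Finish while still gripping the shaft and pressing it home, so that its retaining screw can be fitted from underneath, and leave the other things on the bench where they are.

Things in the scene. Friction and masses are not known exactly. Their poses are not given: they have to be found in the camera images.
- gearbox: Aluminium worm gearbox on two steel rails, fixed to the bench; casting about 125 x 155 mm, its top 117 mm above the bench. Origin: on the upright output axis, at bench level; z up. Its x points to the side where the worm barrel lies (the round motor flange is at the barrel's +y end). The output hub faces up inside a round collar.
- collar_rim (a point): On the output axis at the collar's rim, 138 mm above the bench; axes as the gearbox. The collar is 80 mm outside, 68 mm inside. Two inward ledges (58 mm between them) hold the cap's bayonet lugs. With the cap off, the steel hub shows inside, 51 mm in diameter.
- hub_mouth (a point): On the output axis at the hub's end face, 120 mm above the bench; axes as the gearbox. Through bore 27 mm, 76 mm deep, with one keyway 10 mm wide reaching 18.7 mm from the axis. The keyway's angle is not tracked: anywhere within 0.45 rad either side of the gearbox's x direction; see it from above or feel for it. The hub is locked by the worm and does not turn.
- wave_washer (a joint): Springy wave washer, 38 mm inside and 47 mm outside diameter, that stays on the hub face. 0 m: free, standing 5 mm above the face; -0.004 m: squashed flat, 1 mm thick. It starts to give at about 8 N and is flat at 14 N. The shaft's weight (5 to 7 N) does not squash it, so the shaft must be kept pressed to stay home.
- cap: Black plastic cap, 80 g, locked in the collar at the start. Origin: centre of its underside; z up. Plug 56 mm in diameter and 12 mm deep, with two lugs on its lowest 4 mm towards its own +x and -x, out to 32.5 mm. Above it a disc 78 mm in diameter, 5 mm thick, sits on the rim. On the disc stands a grip bar 46 mm long (along x), 12 mm wide (along y), 30 mm high, its top 47 mm above the origin.
- cap_grip (a point): Inside the cap's grip bar, 34 mm above the cap's origin; axes as the cap. Locked, the cap's x lies 1.0 to 1.25 rad clockwise (from above) of the gearbox's x. Turned anticlockwise the two come into line, and 0.12 rad beyond that is a stop. From 0.15 rad before the line up to the stop the cap lifts straight out; elsewhere ledges hold it, with 1 mm of play.
- tray: Shallow steel parts tray, fixed, empty, 150 x 170 mm (x, y) outside, walls 3 mm thick and 26 mm high, floor 3 mm. Origin: centre of its underside, at bench level. It stands on one side of the gearbox and the stand on the other; the sides swap.
- stand: Hardwood block, fixed, 70 x 160 x 30 mm, with two round blind holes 15 mm deep, 42 mm from its centre along its +y and -y; one holds the keyed shaft, the other the plain drift, either way round. Origin: centre of its underside, at bench level.
- shaft: Steel output shaft, 0.5 to 0.7 kg, upright in a hole of the stand. Origin: centre of its lower end face; z up. 25 mm in diameter up to 60 mm, with a tapered tip; then a flange of 47 mm diameter, 6 mm thick; a neck of 31 mm diameter; and from 84 to 124 mm a square end. Key: 8 mm wide, from 18 to 56 mm, towards its own +x, out to 17.5 mm from the axis, with a rounded nose.
- shaft_shoulder (a point): On the shaft's axis at the underside of the flange, 60 mm above the shaft's origin; axes as the shaft. It is 42 mm above hub_mouth while the key rests on the hub face out of line with the keyway, 5 mm above it when it meets the free wave washer, and about 1 mm above it when fully home.
- shaft_square (a point): Centre of the shaft's square end, 24 x 24 mm, sides along the shaft's x and y, 40 mm high, 104 mm above the shaft's origin: the place to grip. The shaft's x (key side) starts within 0.65 rad of the bench's x direction.
- drift: Bystander: plain round aluminium bearing drift in the other hole of the stand, no key, 110 mm long, 34 mm at its widest, round handle 22 mm. Origin: lower end.
- screw: Bystander: hex screw standing on its head, 19 mm across, 35 mm high.
- end_washer: Bystander: thick flat washer, 36 mm diameter, 5 mm high.
- spanner: Bystander: spanner lying between robot and gearbox, 190 mm long.
- spray: Bystander: spray can, 58 mm diameter, 190 mm high.
- grease: Bystander: grease jar, 84 mm diameter, 75 mm high.
- mallet: Bystander: hammer lying on the bench, 250 mm long.
- driver: Bystander: screwdriver lying on the bench, 220 mm long.
Mind the look-alikes: they are no part of the job. What is shaped like the cap but orange is not meant.

How it is judged:
By the outcome, as a careful person would: the job done as asked, in the order asked, and still so for the second after the job is handed in, while the arm keeps its last pose, push and grip.
It also fails if it takes over 67 s, if anything falls off the work surface, if the arm or the gripper's body presses on something with over 40 N, if the wrist force passes 120 N, or if a joint passes its speed limit or range.

### The arm

A 7-joint arm with a two-finger parallel gripper is mounted at the origin on the work surface. World frame = base frame: x ahead of the robot, y to its left, z up, the work surface at z = 0. Lengths are in mm, angles in rad, forces in N, time in s.
With the tool pointing down it reaches from about 425 to 925 mm from the base axis. Payload 6.8 kg.
Tool frame: the origin (TCP) lies at the very end of the fingers, on their centre line; the grasp point (between the pads) lies 19 mm behind it; x points along the fingers, y is the direction in which the jaws open and shut, and the axes are right-handed (so a half turn about x gives the same grasp; the last joint's range is limited). The gripper opens to 88 mm and grips with 3 to 60 N. Pads are 20 mm wide; open, the fingers measure 115 mm over their backs; the gripper's body (75 mm by 178 mm) begins 61 mm behind the grasp point.
Start: joints at [-1.285, 0.477, 0.022, 1.555, -0.011, 1.109, -0.083], TCP at [258.995, 623.353, 222.664] pointing down, gripper open.
Joint ranges: [-2.96, 2.96], [-0.34, 2.1], [-1.41, 1.46], [0.24, 2.44], [-1.37, 4.51], [0.17, 1.92], [-2.96, 2.96]. Speed limits (rad/s): [2.39, 2.39, 3.14, 3.14, 3.14, 3.14, 3.14].

### API

Orientations are given as a unit quaternion [w, x, y, z].
In Python, from cell import * gives the robot as it stands.
- The arm moves only by the tool play_rows, never from a script. Its arguments are lists of equal length, an entry for each row: "travel": the shift along the world's x, y, z in cm, a list of three; "yaw": the turn about the world's z in degrees; "jaw": the opening, from -1 (shut) to 1 (fully open). In form: {"travel": [[x, y, z], ...], "yaw": [yaw, ...], "jaw": [jaw, ...]}. A call has 1 to 20 rows; each row shifts and turns the pose as measured when the row begins; what a row does not reach is not made up. A row lasts 1/10 s, in which the tool goes at most 50 mm and 8.59 degrees, less where a joint would pass 70% of its speed; a pose out of reach is approached as far as the arm can. A call is refused whole if a number of a shift passes 5 or a number of a turn 8.59, either way. A call with a gripper value outside its range is refused whole. The fingers move at their own pace and stop on an object; "newtons" is the grip in N (left out, the last holds). Time passes only in rows, so rows that do not move let the fingers close. It gives the time, the measured TCP pose, the force and the opening at its end, in the units of the state.
- observe(): the state, without advancing time (a new reading comes with each control period).
- grab_frame(name): name is "side" or "top" or "wrist"; returns a dict with "pixels" (384x512x3 uint8, red, green, blue), "camera_matrix" (3x3 intrinsics, pixels), "cam_to_world" (4x4, takes a point from camera to world coordinates); the wrist camera has in their place "hand_eye" (4x4, takes a point from camera to tool coordinates, whose origin is the TCP and whose axes are the tool frame's). Camera axes: x right, y down, z forward; pixel columns grow to the right and rows downward; lengths in mm; the calibration is good to about 2 mm. A picture is of the moment at which its call begins: read the wrist's pose just before it. There is no depth.
- close_job(): hands the job in, once; it reports no verdict.
The state is a dict: "t": time; "joint_pos": joint angles; "dq": joint speeds; "joint_efforts": joint torques, N m; "tcp_pos": TCP position; "eef_rot": TCP orientation; "ft_force": force on the tool from outside, world axes, zero at the start; "wrist_torque": the same for the moment, N m; "width": finger opening in mm.
Only numpy, scipy, OpenCV 4.12 (cv2) and the standard library are available. Lean on these libraries where they do the work, as an engineer would, in place of code of your own. Each camera call takes 0.05 s, during which the arm holds its last target.

## Working session

There is one attempt and no reset: what is moved stays moved. The work goes in short steps, Python scripts to look and compute and a tool call to move; the robot and the scene stay as the last step left them, time stands still between calls to the robot, and variables do not carry over. Pictures are saved under pics/ and viewed, and the job is handed in when it is done.

Besides the shell and the picture viewer there is one more tool, called as name([rows], argument=value, ...), one row to a line, values as JSON. play_rows: Moves the arm, as the interface text tells. Its arguments: {"type":"object","properties":{"travel":{"type":"array","items":{"type":"array","items":{"type":"number"}}},"yaw":{"type":"array","items":{"type":"number"}},"jaw":{"type":"array","items":{"type":"number"}},"newtons":{"type":"number"}},"required":["travel","yaw","jaw"]}

```bash
ls; mkdir -p pics
cat > h.py <<'E'
from cell import *
import numpy as np, cv2
from scipy.spatial.transform import Rotation as R
def snap(name,fn):
    s=observe(); f=grab_frame(name)
    cv2.imwrite('pics/'+fn,cv2.cvtColor(f['pixels'],cv2.COLOR_RGB2BGR))
    K=np.array(f['camera_matrix'])
    if name=='wrist':
        q=s['eef_rot'];T=np.eye(4);T[:3,:3]=R.from_quat([q[1],q[2],q[3],q[0]]).as_matrix();T[:3,3]=s['tcp_pos']
        T=T@np.array(f['hand_eye'])
    else: T=np.array(f['cam_to_world'])
    np.savez('pics/'+fn[:-4]+'.npz',K=K,T=T,img=f['pixels'])
    return f,K,T
def ray(K,T,u,v):
    d=T[:3,:3]@np.linalg.inv(K)@np.array([u,v,1.]);return T[:3,3],d
def onz(K,T,u,v,z):
    o,d=ray(K,T,u,v);return o+d*(z-o[2])/d[2]
def proj(K,T,p):
    c=np.linalg.inv(T)@np.append(p,1.);q=K@c[:3];return q[:2]/q[2]
def ld(fn):
    d=np.load('pics/'+fn+'.npz');return d['K'],d['T'],d['img']
E
python3 - <<'E'
from h import *
for n in ['top','side','wrist']:
    f,K,T=snap(n,n+'1.png');print(n,K.round(1).tolist(),T.round(2).tolist())
print(observe())
E
```

```text
pics
top [[394.7, 0.0, 250.9], [0.0, 394.7, 185.6], [0.0, 0.0, 1.0]] [[-0.02, -0.99, 0.16, 357.73], [-1.0, 0.02, -0.02, 7.71], [0.01, -0.17, -0.99, 1323.36], [0.0, 0.0, 0.0, 1.0]]
side [[423.3, 0.0, 263.7], [0.0, 423.3, 192.0], [0.0, 0.0, 1.0]] [[0.99, -0.12, 0.11, 421.45], [-0.16, -0.76, 0.63, -790.1], [0.01, -0.64, -0.77, 1062.53], [0.0, 0.0, 0.0, 1.0]]
wrist [[287.8, 0.0, 259.3], [0.0, 287.8, 190.7], [0.0, 0.0, 1.0]] [[0.38, 0.89, 0.24, 196.12], [0.92, -0.37, -0.1, 649.74], [-0.0, 0.26, -0.97, 384.83], [0.0, 0.0, 0.0, 1.0]]
{'t': 0.15, 'joint_pos': array([-1.28508315,  0.47761926,  0.02234806,  1.55614853, -0.01146963,
        1.10928636, -0.0831021 ]), 'dq': array([-4.84692481e-05, -1.99975784e-03, -7.96156460e-05, -1.88562079e-03,
        8.41022177e-04, -5.30817323e-04,  3.79862784e-04]), 'joint_efforts': array([ 3.04325382e-03, -5.83291161e+01,  1.53688822e+00, -2.72877324e+01,
       -5.41814393e-02,  1.43531457e-02,  9.30395481e-05]), 'tcp_pos': array([258.85419922, 622.9316411 , 221.93105363]), 'eef_rot': array([ 0.6933945 ,  0.1378573 ,  0.69349511, -0.13879468]), 'ft_force': array([ 1.01867714, -0.44071441, -0.11439724]), 'wrist_torque': array([-0.01720228, -0.01970601,  0.08230516]), 'width': 87.77016661459788}
```

View pics/top1.png

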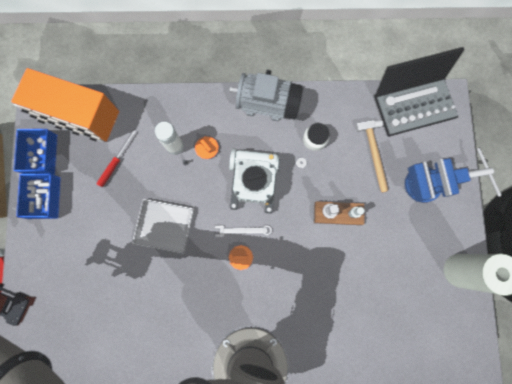

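View pics/side1.png

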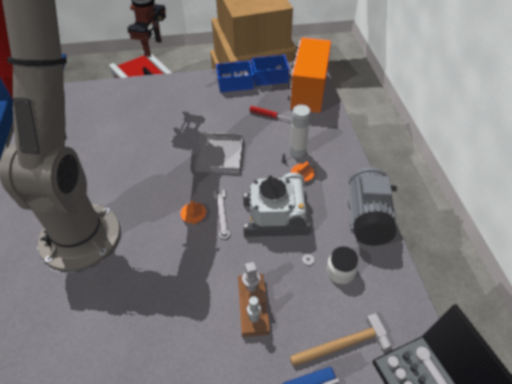

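View pics/wrist1.png

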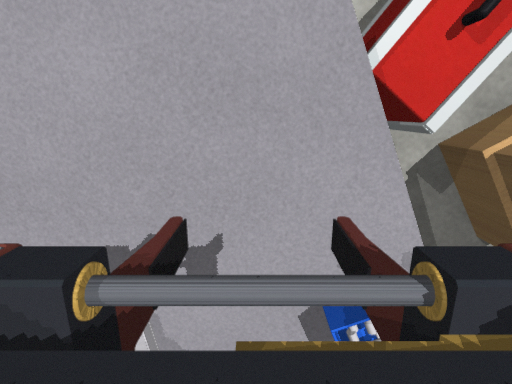

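Run:
```python
from h import *
K,T,i=ld('top1')
a=cv2.resize(i[130:225,205:300],None,fx=8,fy=8,interpolation=cv2.INTER_CUBIC)
b=cv2.resize(i[180:240,300:380],None,fx=8,fy=8,interpolation=cv2.INTER_CUBIC)
cv2.imwrite('pics/a.png',a[:600,:,::-1]);cv2.imwrite('pics/b.png',b[...,::-1])
K,T,i=ld('side1')
b=cv2.resize(i[160:345,220:320],None,fx=3.2,fy=3.2,interpolation=cv2.INTER_CUBIC)
cv2.imwrite('pics/c.png',b[...,::-1])
K,T,i=ld('top1')
for n,u,v,z in [('cap',255,177,180),('stand',340,212,30),('tray',165,225,0)]: print(n,onz(K,T,u,v,z).round(0))
```

```text
cap [574. -24. 180.]
stand [ 480. -306.   30.]
tray [451. 275.   0.]
```

View pics/a.png

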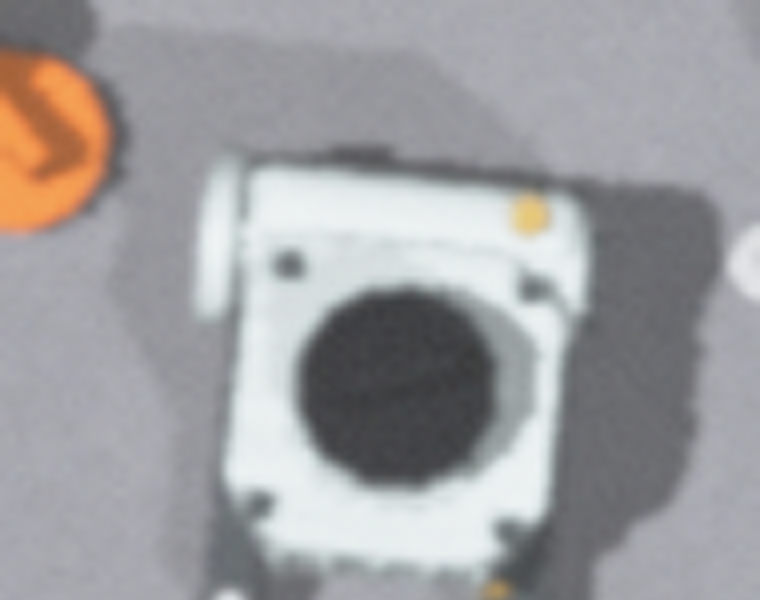

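View pics/b.png

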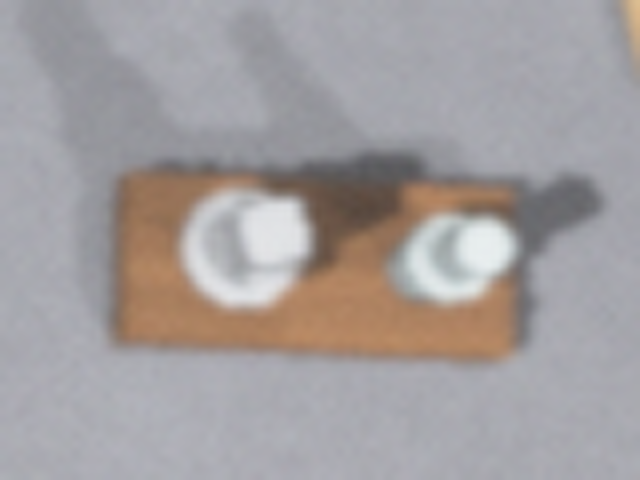

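View pics/c.png

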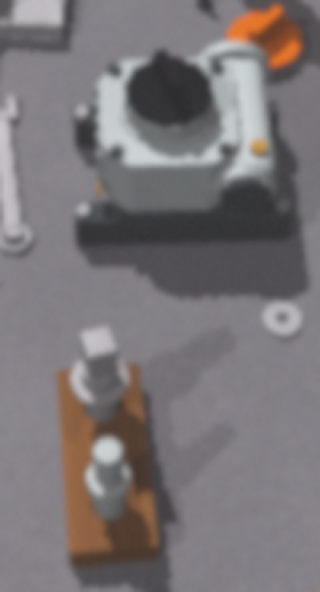

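```bash
cat >> h.py <<'E'
def tyaw(s=None):
    s=s or observe();q=s['eef_rot'];M=R.from_quat([q[1],q[2],q[3],q[0]]).as_matrix();return np.degrees(np.arctan2(M[1,1],M[0,1])),M
E
python3 - <<'E'
from h import *
y,M=tyaw();print(y,M.round(2).tolist())
f=grab_frame('wrist');H=np.array(f['hand_eye']);print(H.round(2).tolist())
print(proj(np.array(f['camera_matrix']),H,[0,0,0]),proj(np.array(f['camera_matrix']),H,[150,0,0]))
E
```

```text
67.4378105655034 [[-0.0, 0.38, 0.92], [-0.0, 0.92, -0.38], [-1.0, -0.0, 0.0]]
[[0.0, -0.26, 0.97, -163.05], [1.0, -0.0, -0.0, 0.53], [0.0, 0.97, 0.26, -68.21], [0.0, 0.0, 0.0, 1.0]]
[258.43663192 229.85978384] [258.83017973 177.32029035]
```

play_rows([
  [1.75, -3.6, 0.6],
  [1.75, -3.6, 0.6],
  [1.75, -3.6, 0.6],
  [1.75, -3.6, 0.6],
  [1.75, -3.6, 0.6],
  [1.75, -3.6, 0.6],
  [1.75, -3.6, 0.6],
  [1.75, -3.6, 0.6],
  [1.75, -3.6, 0.6],
  [1.75, -3.6, 0.6],
  [1.75, -3.6, 0.6],
  [1.75, -3.6, 0.6],
  [1.75, -3.6, 0.6],
  [1.75, -3.6, 0.6],
  [1.75, -3.6, 0.6],
  [1.75, -3.6, 0.6],
  [1.75, -3.6, 0.6],
  [1.75, -3.6, 0.6],
], yaw=[-2.8, -2.8, -2.8, -2.8, -2.8, -2.8, -2.8, -2.8, -2.8, -2.8, -2.8, -2.8, -2.8, -2.8, -2.8, -2.8, -2.8, -2.8], jaw=[1, 1, 1, 1, 1, 1, 1, 1, 1, 1, 1, 1, 1, 1, 1, 1, 1, 1])

```text
t: 2.0
tcp_pos: [574.5, -48.3, 331.6]
eef_rot: [0.562, 0.428, 0.566, -0.426]
ft_force: [0.7, 0.7, -0.3]
width: 87.7
```

Run:
```python
from h import *
f,K,T=snap('wrist','w2.png');s=observe();print(s['t'],s['tcp_pos'],tyaw(s)[0],s['joint_pos'],s['ft_force'])
```

```text
2.05 [576.41094295 -56.00511136 332.9230794 ] 15.116936042845689 [-0.47056371  0.25128714  0.57153892  1.67862294 -0.14264674  1.25285783
  0.39519458] [ 0.63332885 -5.29342292  1.83197184]
```

View pics/w2.png

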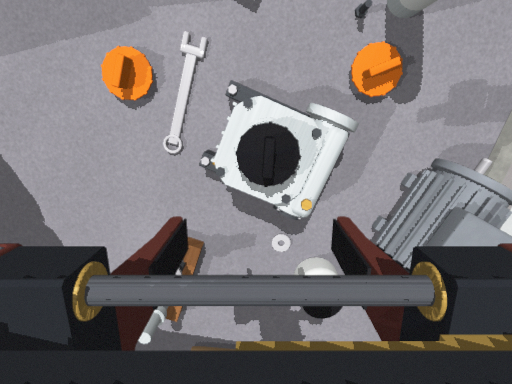

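Run:
```python
from h import *
f,K,T=snap('wrist','w3.png');s=observe();print(s['t'],s['tcp_pos'],tyaw(s)[0],s['dq'].round(3),s['ft_force'])
i=f['pixels'];a=cv2.resize(i[70:230,195:365],None,fx=4.5,fy=3.7*4.5/3.7,interpolation=cv2.INTER_CUBIC)
a=cv2.resize(i[75:225,195:365],None,fx=4,fy=4,interpolation=cv2.INTER_CUBIC)
a=np.clip(a.astype(float)*1.0,0,255);g=255*(a/255)**0.6
cv2.imwrite('pics/w3c.png',g[...,::-1])
```

```text
2.1 [575.34278863 -53.34990458 332.29266911] 15.252373166900567 [-0.049 -0.021 -0.075  0.048 -0.01   0.001 -0.033] [ 0.28159223 -0.41722633 -0.89672068][ WARN:0@2.279] global loadsave.cpp:1063 imwrite_ Unsupported depth image for selected encoder is fallbacked to CV_8U.
```

View pics/w3c.png

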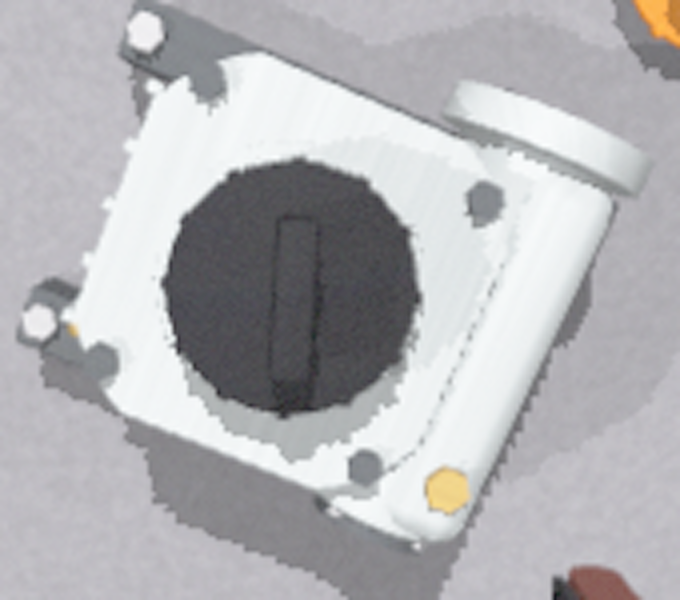

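Run:
```python
from h import *
K,T,i=ld('w3')
hsv=cv2.cvtColor(i,cv2.COLOR_RGB2GRAY);m=((hsv<60)*255).astype(np.uint8);m[:75]=0;m[200:]=0;m[:,:220]=0;m[:,310:]=0
cs,_=cv2.findContours(m,cv2.RETR_EXTERNAL,cv2.CHAIN_APPROX_NONE);c=max(cs,key=cv2.contourArea)
W=np.array([onz(K,T,u,v,143)[:2] for u,v in c[:,0,:]])
(e,r)=cv2.minEnclosingCircle(W.astype(np.float32));A=np.c_[2*W,np.ones(len(W))]
for k in range(4):
  x=np.linalg.lstsq(A,(W**2).sum(1),rcond=None)[0];rr=np.sqrt(x[2]+x[0]**2+x[1]**2);res=np.hypot(*(W-x[:2]).T)-rr
  k=abs(res)<2.5;W=W[k];A=A[k]
print('disc',x[:2],rr)
P=[onz(K,T,195+a/4,75+b/4,173)[:2] for a,b in [(278,216),(320,218),(312,382),(272,378)]]
print(np.array(P).round(1),np.mean(P,0))
d=(P[0]+P[1]-P[2]-P[3])/2;print(np.hypot(*d),np.degrees(np.arctan2(d[1],d[0])),np.hypot(*(P[0]-P[1])))
# gearbox casting edges: top edge of casting, barrel line
for q in [((265,55),(470,137)),((155,90),(85,310)),((112,412),(330,492)),((610,215),(465,540))]:
  a,b=[onz(K,T,195+x/4,75+y/4,117)[:2] for x,y in q];print(a.round(),b.round(),np.degrees(np.arctan2(*(b-a)[::-1])))
```

```text
disc [580.13893091 -24.15893897] 37.634277929942385
[[ 5.701e+02 -2.400e+00]
 [ 5.813e+02  1.000e-01]
 [ 5.917e+02 -4.450e+01]
 [ 5.804e+02 -4.640e+01]] [580.866059   -23.30540109]
45.500587594623916 103.13809115717355 11.556605352954454
[555.  41.] [624.  35.] -5.590539887825901
[524.  22.] [518. -51.] -94.52607143191723
[535. -82.] [614. -90.] -5.706172834501422
[675.  23.] [664. -94.] -95.54194930507356
```

play_rows([
  [0.1, 0.6, -3],
  [0.1, 0.6, -3],
  [0.1, 0.6, -3],
  [0.1, 0.6, -3],
  [0.1, 0.6, -1],
  [0, 0, 0],
], yaw=[-0.5, -0.5, -0.5, -0.5, 0, 0], jaw=[0.2, 0.2, 0.2, 0.2, 0.2, 0.2], newtons=40)

```text
t: 2.7
tcp_pos: [580.0, -21.7, 198.8]
eef_rot: [0.554, 0.44, 0.554, -0.439]
ft_force: [-0.3, 0.4, 1.1]
width: 52.6
```

Run:
```python
from h import *
f,K,T=snap('wrist','w4.png');s=observe();print(s['t'],s['tcp_pos'],tyaw(s)[0],s['dq'].round(3),s['ft_force'],s['width'])
print(proj(K,T,[580.5,-23.7,173]))
```

```text
2.75 [580.27629879 -22.24004313 199.58228382] 13.12521514883602 [ 0.008 -0.022  0.021 -0.025  0.007  0.007  0.002] [-1.46080876 -0.39266482 -0.0309842 ] 52.499127117541434
[256.40787997 220.04141351]
```

View pics/w4.png

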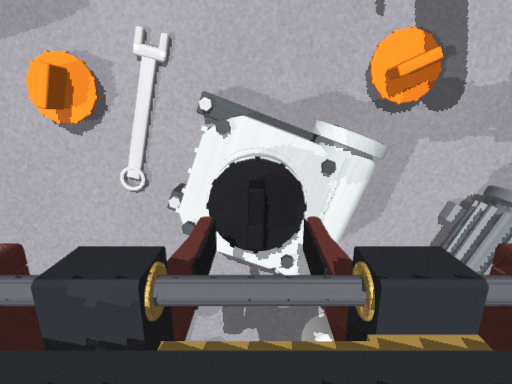

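play_rows([
  [0, -0.1, -2.5],
  [0, 0, -1.8],
  [0, 0, -0.8],
  [0, 0, 0],
  [0, 0, 0],
  [0, 0, 0],
  [0, 0, 0],
], yaw=[0, 0, 0, 0, 0, 0, 0], jaw=[0.2, 0.2, 0.2, -1, -1, -1, -1], newtons=40)

```text
t: 3.45
tcp_pos: [586.1, -24.4, 157.3]
eef_rot: [0.558, 0.444, 0.55, -0.435]
ft_force: [-11.0, -3.3, 5.9]
width: 24.1
```

Run:
```python
from h import *
f,K,T=snap('wrist','w5.png');s=observe();print(s['t'],s['tcp_pos'],tyaw(s)[1].round(3).tolist(),s['dq'].round(3),s['ft_force'],s['wrist_torque'],s['width'])
f=grab_frame('side');cv2.imwrite('pics/s5.png',cv2.resize(f['pixels'][100:280,200:360],None,fx=4,fy=4*.83)[...,::-1])
```

```text
3.5 [584.13346597 -25.20967458 156.95027378] [[0.012, 0.974, 0.227], [0.003, 0.227, -0.974], [-1.0, 0.013, -0.0]] [ 0.005 -0.004  0.01   0.037  0.011  0.049  0.003] [-14.4065414   -2.8572877   10.69979628] [-0.71085628  3.56240008  0.06587187] 20.635710997624102
```

View pics/w5.png

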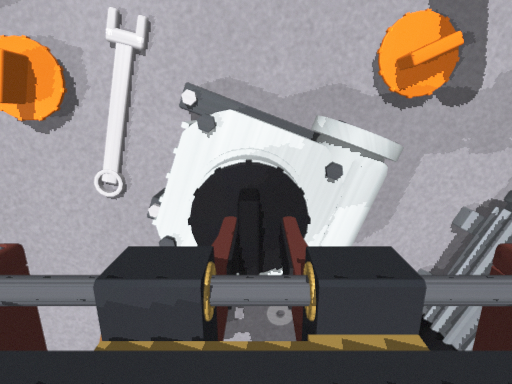

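View pics/s5.png

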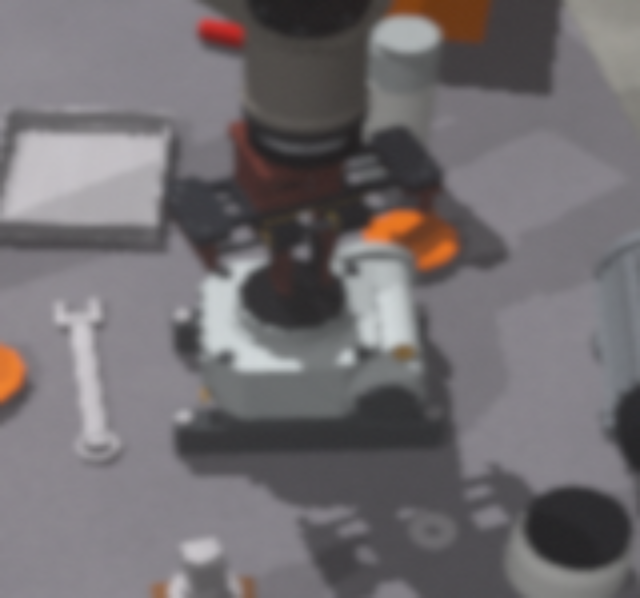

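play_rows([
  [0, 0, 0],
  [0, 0, 0],
  [-0.3, 0.1, -0.5],
  [0, 0, 0],
], yaw=[0, 0, 0, 0], jaw=[0.1, 0.1, 0.1, 0.1])

```text
t: 3.95
tcp_pos: [579.5, -24.9, 152.6]
eef_rot: [0.556, 0.443, 0.552, -0.437]
ft_force: [-0.3, -0.0, 0.1]
width: 44.9
```

```bash
cat > st.py <<'E'
from h import *
s=observe();print(s['t'],s['tcp_pos'].round(1),round(tyaw(s)[0],1),tyaw(s)[1][:,0].round(3),s['ft_force'].round(1),s['wrist_torque'].round(2),round(s['width'],1),s['joint_pos'].round(2))
E
python3 st.py
```

```text
3.95 [579.5 -24.9 152.6] 13.1 [ 0.01   0.004 -1.   ] [-0.3 -0.   0.1] [-0.09  0.05 -0.03] 44.9 [-0.45  0.43  0.5   1.89 -0.27  0.88  0.41]
```

play_rows([
  [0.1, 0.1, -0.5],
  [0, 0, 0],
  [0, 0, 0],
  [0, 0, 0],
  [0, 0, 0],
  [0, 0, 0],
], yaw=[0, 0, 0, 0, 0, 0], jaw=[0.1, 0.1, -1, -1, -1, -1])

```text
t: 4.55
tcp_pos: [581.3, -23.3, 147.0]
eef_rot: [0.556, 0.443, 0.552, -0.436]
ft_force: [-0.5, -0.0, 0.3]
width: 19.8
```

```bash
python3 st.py
```

```text
4.55 [581.3 -23.3 147. ] 13.1 [ 0.011  0.004 -1.   ] [-0.5 -0.   0.3] [-0.05  0.05  0.03] 19.8 [-0.45  0.44  0.5   1.89 -0.27  0.87  0.41]
```

play_rows([
  [0, 0, 0],
  [0, 0, 0],
  [0, 0, 0],
  [0, 0, 0],
  [0, 0, 0],
  [0, 0, 0],
  [0, 0, 0],
  [0, 0, 0],
  [0, 0, 0],
  [0, 0, 0],
  [0, 0, 0],
  [0, 0, 0],
], yaw=[0, 0, 6, 6, 6, 6, 6, 6, 6, 6, 6, 0], jaw=[-1, -1, -1, -1, -1, -1, -1, -1, -1, -1, -1, -1])

```text
t: 5.75
tcp_pos: [578.7, -23.0, 147.1]
eef_rot: [0.695, 0.13, 0.696, -0.124]
ft_force: [0.9, 0.0, 0.1]
width: 12.0
```

```bash
python3 st.py
```

```text
5.75 [578.7 -23.  147.1] 69.2 [ 0.     0.008 -1.   ] [0.9 0.  0.1] [-0.05 -0.07  0.04] 12.0 [-0.26  0.41  0.26  1.88 -0.14  0.87  1.27]
```

play_rows([
  [0.1, 0, 0],
  [0, 0, 0],
  [0, 0, 0],
], yaw=[7, 6.5, 0], jaw=[-1, -1, -1])

```text
t: 6.05
tcp_pos: [578.9, -23.9, 147.1]
eef_rot: [0.704, 0.048, 0.707, -0.043]
ft_force: [-0.7, 1.0, -0.4]
width: 11.9
```

```bash
python3 st.py
```

```text
6.05 [578.9 -23.9 147.1] 82.6 [-0.003  0.007 -1.   ] [-0.7  1.  -0.4] [ 0.17  0.02 -0.01] 11.9 [-0.22  0.41  0.2   1.87 -0.12  0.88  1.48]
```

play_rows([
  [0, 0, 0.5],
  [0, 0, 0.5],
  [0, 0, 0.7],
  [0, 0, 0.7],
], yaw=[0, 0, 0, 0], jaw=[-1, -1, -1, -1])

```text
t: 6.45
tcp_pos: [578.6, -23.6, 171.9]
eef_rot: [0.704, 0.052, 0.707, -0.047]
ft_force: [0.1, -0.0, -0.3]
width: 11.7
```

```bash
python3 st.py
```

```text
6.45 [578.6 -23.6 171.9] 82.0 [-0.004  0.007 -1.   ] [ 0.1 -0.  -0.3] [-0.   -0.01 -0.01] 11.7 [-0.23  0.38  0.21  1.85 -0.11  0.93  1.46]
```

Run:
```python
from h import *
K,T,i=ld('top1')
a=cv2.resize(i[190:262,125:205],None,fx=8,fy=8,interpolation=cv2.INTER_CUBIC)
cv2.imwrite('pics/tr.png',a[...,::-1])
```

```text
(no output)
```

View pics/tr.png

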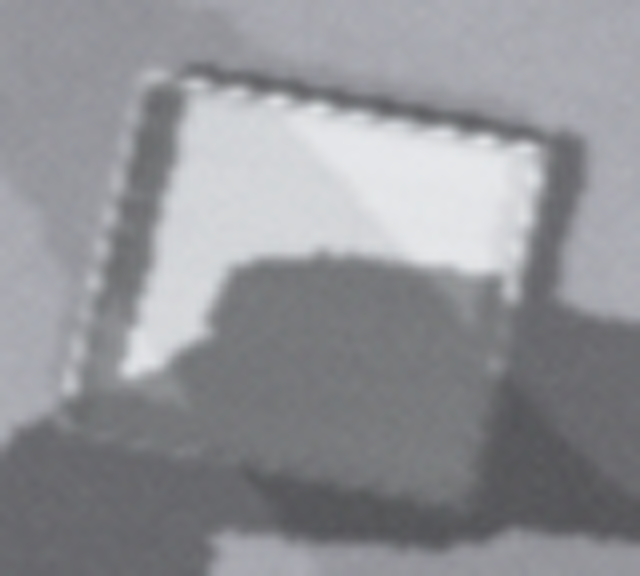

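play_rows([
  [0, 0, 3],
  [0, 0, 3],
  [-1, 3, 2],
  [-1, 3, 0],
  [-1, 3, 0],
  [-1, 3, 0],
  [-1, 3, 0],
  [-1, 3, 0],
  [-1, 3, 0],
  [0, 0, 0],
], yaw=[0, 0, 0, 0, 0, 0, 0, 0, 0, 0], jaw=[-1, -1, -1, -1, -1, -1, -1, -1, -1, -1])

```text
t: 7.45
tcp_pos: [506.4, 193.1, 264.2]
eef_rot: [0.707, 0.058, 0.703, -0.05]
ft_force: [-0.8, 0.1, -1.6]
width: 11.6
```

```bash
python3 st.py
python3 - <<'E'
from h import *
K,T,i=ld('top1')
P=[onz(K,T,125+x/8,190+y/8,26)[:2] for x,y in [(182,72),(565,112),(470,530),(62,455)]]
print(np.array(P).round(),np.mean(P,0))
snap('wrist','w6.png')
E
```

```text
7.45 [506.4 193.1 264.2] 81.2 [ 0.006  0.011 -1.   ] [-0.8  0.1 -1.6] [ 0.03 -0.03  0.  ] 11.6 [-0.57  0.21  0.11  1.84 -0.03  1.08  0.97]
[[536. 328.]
 [516. 170.]
 [347. 208.]
 [381. 373.]] [445.18558735 269.43989849]
```

View pics/w6.png

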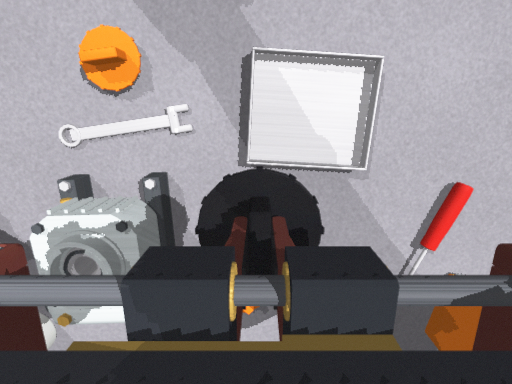

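Run:
```python
from h import *
K,T,i=ld('w6')
P=np.array([onz(K,T,x,y,26)[:2] for x,y in [(252,48),(383,57),(366,171),(247,166)]])
print(P.round(),P.mean(0),np.hypot(*(P-np.roll(P,1,0)).T))
```

```text
[[359. 209.]
 [395. 374.]
 [541. 344.]
 [508. 178.]] [450.96560968 276.49191341] [152.18292597 168.89742377 149.51928402 169.42894288]
```

play_rows([
  [-1.5, 2.2, -1],
  [-1.5, 2.2, -3],
  [-1.5, 2.2, -3.5],
  [-0.9, 1.4, -3.5],
  [0, 0, -3.5],
  [0, 0, -2],
  [0, 0, 0],
], yaw=[0, 0, 0, 0, 0, 0, 0], jaw=[-1, -1, -1, -1, -1, -1, -1])

```text
t: 8.2
tcp_pos: [458.0, 265.8, 99.4]
eef_rot: [0.711, 0.065, 0.698, -0.056]
ft_force: [-0.2, -0.7, -1.1]
width: 11.6
```

```bash
python3 st.py
```

```text
8.2 [458.  265.8  99.4] 80.2 [ 0.018  0.011 -1.   ] [-0.2 -0.7 -1.1] [0.01 0.09 0.05] 11.6 [-0.68  0.39  0.04  2.03 -0.02  0.7   0.78]
```

play_rows([
  [-0.3, 0.5, -2.5],
  [-0.3, 0.5, -2.5],
  [0, 0, -1.3],
  [0, 0, -0.4],
  [0, 0, 0],
], yaw=[0, 0, 0, 0, 0], jaw=[-1, -1, -1, -1, -1])

```text
t: 8.7
tcp_pos: [459.2, 273.6, 36.3]
eef_rot: [0.713, 0.069, 0.695, -0.058]
ft_force: [-0.9, -0.7, -0.3]
width: 12.0
```

```bash
python3 st.py
```

```text
8.7 [459.2 273.6  36.3] 79.7 [ 0.027  0.013 -1.   ] [-0.9 -0.7 -0.3] [-0.05  0.01 -0.01] 12.0 [-0.69  0.49  0.04  2.06 -0.02  0.56  0.76]
```

play_rows([
  [0, 0, -0.7],
  [0, 0, -0.3],
  [0, 0, -0.2],
  [0, 0, 0],
], yaw=[0, 0, 0, 0], jaw=[-1, -1, -1, -1])

```text
t: 9.1
tcp_pos: [461.8, 273.8, 26.5]
eef_rot: [0.715, 0.071, 0.693, -0.058]
ft_force: [-0.1, 0.0, -1.3]
width: 11.7
```

```bash
python3 st.py
```

```text
9.1 [461.8 273.8  26.5] 79.6 [ 0.031  0.015 -0.999] [-0.1  0.  -1.3] [ 0.02 -0.    0.  ] 11.7 [-0.69  0.51  0.04  2.06 -0.02  0.54  0.76]
```

play_rows([
  [0, 0, -0.25],
  [0, 0, 0],
  [0, 0, 0],
  [0, 0, 0],
  [0, 0, 0],
  [0, 0, 1],
  [0, 0, 3],
  [0, 0, 4],
  [0, 0, 4],
  [0, 0, 4],
  [0, 0, 4],
], yaw=[0, 0, 0, 0, 0, 0, 0, 0, 0, 0, 0], jaw=[-1, -0.4, -0.4, -0.3, -0.3, -0.3, -0.2, 0, 0, 0, 0])

```text
t: 10.2
tcp_pos: [457.5, 271.0, 229.3]
eef_rot: [0.712, 0.068, 0.696, -0.06]
ft_force: [1.4, 0.4, -0.6]
width: 44.1
```

```bash
python3 st.py;python3 - <<'E'
from h import *
snap('wrist','w7.png')
E
```

```text
10.2 [457.5 271.  229.3] 79.6 [ 0.024  0.009 -1.   ] [ 1.4  0.4 -0.6] [ 0.04 -0.01  0.03] 44.1 [-0.71  0.22  0.06  1.91 -0.01  0.99  0.75]
```

View pics/w7.png

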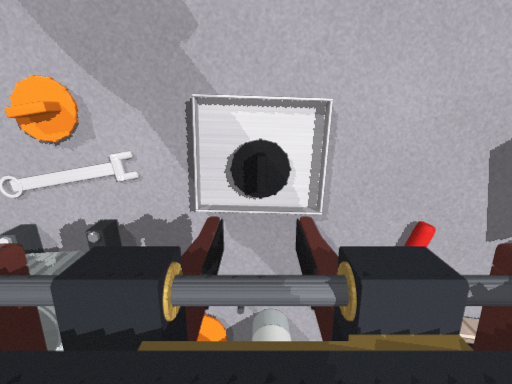

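play_rows([
  [0, -2, 3],
  [0, -3.5, 3],
  [0, -3.7, 2],
  [0, -3.7, 1],
  [0, -3.7, 0],
  [0, -3.7, 0],
  [0, -3.7, 0],
  [0, -3.7, 0],
  [0, -3.7, 0],
  [0, -3.7, 0],
  [0, -3.7, 0],
  [0, -3.7, 0],
  [0, -3.7, 0],
  [0, -2, 0],
  [0, 0, 0],
], yaw=[0, 0, 0, 0, 0, 0, 0, 0, 0, 0, 0, 0, 0, 0, 0], jaw=[0, 0, 0, 0, 0, 0, 0, 0, 0, 0, 0, 0, 0, 0, 0])

```text
t: 11.75
tcp_pos: [453.1, -227.3, 342.8]
eef_rot: [0.721, 0.075, 0.687, -0.052]
ft_force: [-0.1, -0.1, 0.2]
width: 44.0
```

```bash
python3 st.py;python3 - <<'E'
from h import *
snap('wrist','w8.png')
E
```

```text
11.75 [ 453.1 -227.3  342.8] 79.8 [ 0.052  0.028 -0.998] [-0.1 -0.1  0.2] [0.03 0.05 0.02] 44.0 [-0.16  0.07  0.57  1.84 -0.09  1.21  1.83]
```

View pics/w8.png

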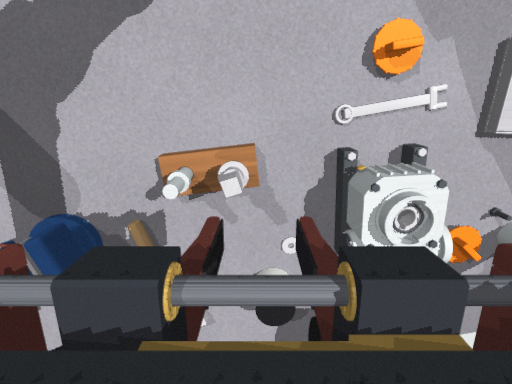

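Run:
```python
from h import *
K,T,i=ld('w8')
a=cv2.resize(i[135:215,150:270],None,fx=6,fy=6,interpolation=cv2.INTER_CUBIC)
cv2.imwrite('pics/w8c.png',a[...,::-1])
a=cv2.resize(i[150:260,340:460],None,fx=5,fy=5,interpolation=cv2.INTER_CUBIC)
cv2.imwrite('pics/w8d.png',a[...,::-1])
```

```text
(no output)
```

View pics/w8c.png

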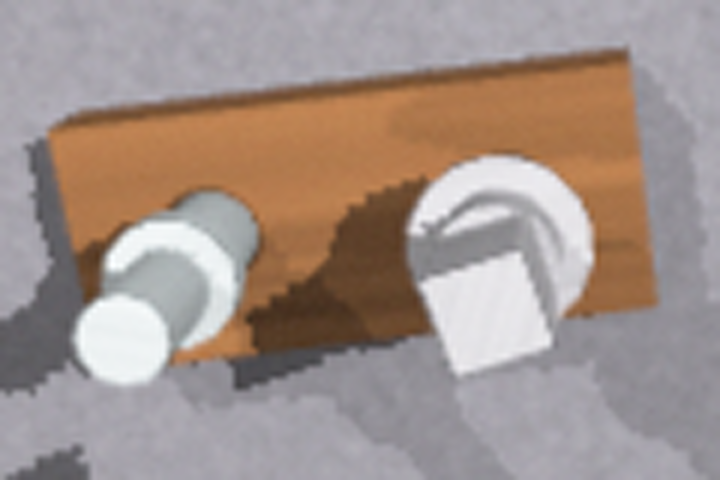

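View pics/w8d.png

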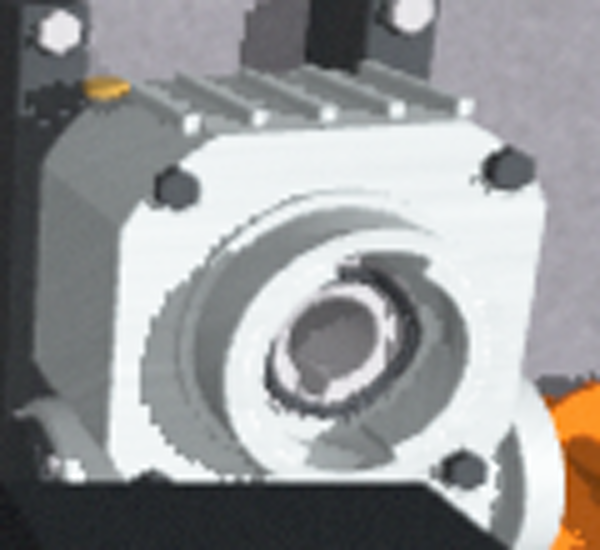

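Run:
```python
from h import *
K,T,i=ld('w8')
P=np.array([onz(K,T,150+x/6,135+y/6,139)[:2] for x,y in [(420,285),(522,250),(552,343),(460,376)]])
print(P.round(1),P.mean(0))
for k in range(4):
  d=P[(k+1)%4]-P[k];print(np.hypot(*d),np.degrees(np.arctan2(d[1],d[0])))
# flange ellipse z=81 top
F=np.array([onz(K,T,150+x/6,135+y/6,81)[:2] for x,y in [(408,240),(593,245),(490,155),(425,180),(575,190)]])
A=np.c_[2*F,np.ones(5)];x=np.linalg.lstsq(A,(F**2).sum(1),rcond=None)[0];print('flange',x[:2],np.sqrt(x[2]+x[0]**2+x[1]**2))
D=np.array([onz(K,T,150+x/6,135+y/6,125)[:2] for x,y in [(122,338)]]);print('drift',D)
b=onz(K,T,340+332/5,150+338/5,120);k=onz(K,T,340+315/5,150+388/5,120);print(b,k,np.hypot(*(k-b)[:2]),np.degrees(np.arctan2(*(k-b)[1::-1])))
```

```text
[[ 472.8 -275.4]
 [ 469.2 -252.1]
 [ 491.2 -249.8]
 [ 494.9 -271.3]] [ 482.00570635 -262.17903328]
23.6229601344433 98.7039114534006
22.125044557593903 5.819611333831746
21.80452870618914 -80.2536592425135
22.504864383097953 -169.4914295327494
flange [ 481.0010956  -262.48356948] 23.327102523780106
drift [[ 475.9999815  -346.42899174]]
[581.02745253 -22.68727461 120.        ] [596.30107425 -28.10266771 120.        ] 16.20524615190633 -19.522396567904504
```

play_rows([
  [0.7, -0.9, 0],
  [0.7, -0.9, 0],
  [0.7, -0.9, 0],
  [0.7, -0.8, 0],
  [0, 0, 0],
], yaw=[4.7, 4.7, 4.7, 4.7, 0], jaw=[0, 0, 0, 0, 0])

```text
t: 12.3
tcp_pos: [483.2, -253.0, 343.2]
eef_rot: [0.719, -0.044, 0.689, 0.077]
ft_force: [0.3, -0.7, 0.1]
width: 43.9
```

```bash
python3 st.py
```

```text
12.3 [ 483.2 -253.   343.2] 99.9 [ 0.039  0.05  -0.998] [ 0.3 -0.7  0.1] [-0.    0.06 -0.  ] 43.9 [-0.09  0.17  0.57  1.75 -0.16  1.25  2.27]
```

play_rows([
  [0, -0.5, -4],
  [0, -0.4, -4],
  [0, 0, -4],
  [0, 0, -4],
  [0, 0, 0],
], yaw=[-0.5, -0.5, 0, 0, 0], jaw=[0, 0, 0, 0, 0])

```text
t: 12.8
tcp_pos: [484.5, -253.3, 181.0]
eef_rot: [0.722, -0.036, 0.687, 0.071]
ft_force: [-0.4, 0.7, -0.1]
width: 43.9
```

```bash
python3 st.py
```

```text
12.8 [ 484.5 -253.3  181. ] 98.8 [ 0.045  0.053 -0.998] [-0.4  0.7 -0.1] [-0.    0.07  0.01] 43.9 [-0.02  0.34  0.53  1.95 -0.3   0.91  2.39]
```

play_rows([
  [0, 0, 4],
  [0, 0, 4],
  [0, 0, 4],
  [0, 0, 0],
], yaw=[0, 0, 0, 0], jaw=[0, 0, 0, 0])

```text
t: 13.2
tcp_pos: [483.4, -249.0, 310.2]
eef_rot: [0.722, -0.034, 0.688, 0.071]
ft_force: [0.0, -0.6, 0.9]
width: 44.1
```

```bash
python3 st.py
```

```text
13.2 [ 483.4 -249.   310.2] 98.6 [ 0.044  0.055 -0.998] [ 0.  -0.6  0.9] [-0.07  0.03 -0.05] 44.1 [-0.09  0.19  0.58  1.8  -0.19  1.18  2.27]
```

play_rows([
  [0, 4, 0],
  [0, 4, 0],
  [0, 4, 0],
  [0, 4, 0],
  [0, 0, 0],
], yaw=[0, 0, 0, 0, 0], jaw=[0, 0, 0, 0, 0])

```text
t: 13.7
tcp_pos: [482.8, -82.6, 320.3]
eef_rot: [0.726, -0.032, 0.683, 0.067]
ft_force: [-0.7, 0.1, 0.5]
width: 44.0
```

```bash
python3 st.py
```

```text
13.7 [482.8 -82.6 320.3] 98.1 [ 0.058  0.054 -0.997] [-0.7  0.1  0.5] [ 0.    0.08 -0.  ] 44.0 [-0.34  0.04  0.45  1.91 -0.08  1.14  1.85]
```

play_rows([
  [0, 0, 0],
  [0, 0, 0],
  [0, 0, 0],
  [0, 0, 0],
  [0, 0, 0],
  [0, 0, 0],
  [0, 0, 0],
  [0, 0, 0],
  [0, 0, 0],
  [0, 0, 0],
  [0, 0, 0],
  [0, 0, 0],
  [0, 0, 0],
  [0, 0, 0],
  [0, 0, 0],
  [0, 0, 0],
  [0, 5, 0],
  [0, 5, 0],
  [0, 5, 0],
  [0, 5, 0],
], yaw=[-8.5, -8.5, -8.5, -8.5, -8.5, -8.5, -8.5, -8.5, -8.5, -8.5, -8.5, -8.5, -8.5, -8.5, -8.5, -8.5, -8.5, -8.5, -8.5, -8.5], jaw=[0, 0, 0, 0, 0, 0, 0, 0, 0, 0, 0, 0, 0, 0, 0, 0, 0, 0, 0, 0])

```text
t: 15.7
tcp_pos: [478.7, 92.0, 344.4]
eef_rot: [-0.14, -0.678, -0.086, 0.716]
ft_force: [0.7, 0.4, -0.4]
width: 43.8
```

```bash
python3 st.py
```

```text
15.7 [478.7  92.  344.4] -71.4 [-0.041 -0.084 -0.996] [ 0.7  0.4 -0.4] [ 0.05  0.03 -0.08] 43.8 [-0.63  0.09  0.29  1.8   0.04  1.32 -1.6 ]
```

play_rows([
  [0, 0, 0],
  [0, 0, 0],
  [0, 0, 0],
  [0, 0, 0],
  [0, 0, 0],
  [0, 0, 0],
  [0, 0, 0],
  [0, 0, 0],
  [0, 0, 0],
  [0, 0, 0],
], yaw=[-6.5, -6.5, -6.5, -6.5, -6.5, -6.5, -6.5, -6.5, -6.5, 0], jaw=[0, 0, 0, 0, 0, 0, 0, 0, 0, 0])

```text
t: 16.7
tcp_pos: [477.5, 97.0, 355.3]
eef_rot: [0.244, -0.632, 0.271, 0.684]
ft_force: [0.7, -0.6, 0.7]
width: 43.8
```

```bash
python3 st.py
```

```text
16.7 [477.5  97.  355.3] -132.7 [-0.083 -0.009 -0.997] [ 0.7 -0.6  0.7] [0.04 0.1  0.03] 43.8 [-0.66  0.1   0.38  1.77 -0.05  1.36 -2.59]
```

play_rows([
  [0, -5, 0],
  [0, -5, 0],
  [0, -5, 0],
  [0, -5, 0],
  [0, 0, 0],
], yaw=[0, 0, 0, 0, 0], jaw=[0, 0, 0, 0, 0])

```text
t: 17.2
tcp_pos: [475.4, -106.2, 359.3]
eef_rot: [0.239, -0.636, 0.265, 0.684]
ft_force: [-0.7, 0.5, -0.3]
width: 43.8
```

```bash
python3 st.py
```

```text
17.2 [ 475.4 -106.2  359.3] -131.7 [-0.077 -0.01  -0.997] [-0.7  0.5 -0.3] [0.03 0.06 0.01] 43.8 [-0.42  0.09  0.55  1.78 -0.03  1.36 -2.16]
```

play_rows([
  [0.5, 0, -0.1],
  [0.5, 0, -0.1],
  [0.5, 0, -0.1],
  [0.5, 0, -0.1],
  [0.5, 0, -0.1],
  [0.5, 0, -0.1],
  [0.5, 0, -0.1],
  [0.5, 0, -0.1],
], yaw=[0, 0, 0, 0, 0, 0, 0, 0], jaw=[0, 0, 0, 0, 0, 0, 0, 0])

```text
t: 18.0
tcp_pos: [519.6, -100.8, 351.2]
eef_rot: [0.235, -0.638, 0.261, 0.686]
ft_force: [-0.9, -0.4, -0.6]
width: 43.8
```

```bash
python3 st.py
```

```text
18.0 [ 519.6 -100.8  351.2] -131.0 [-0.077 -0.01  -0.997] [-0.9 -0.4 -0.6] [0.04 0.04 0.02] 43.8 [-0.4   0.19  0.55  1.71 -0.08  1.35 -2.12]
```

play_rows([
  [-0.8, -5, 0],
  [-0.8, -5, 0],
  [-0.8, -5, 0],
  [-0.8, -5, 0],
  [0, 0, 0],
  [0, 5, 0],
  [0, 5, 0],
  [0, 5, 0],
  [0, 5, 0],
  [0, -5, 0],
  [0, -5, 0],
  [0, -5, 0],
  [0, -5, 0],
  [0, 0, 0],
], yaw=[-8.5, -8.5, -8.5, -8.5, -8.5, 0, 0, 0, 0, 0, 0, 0, 0, 0], jaw=[0, 0, 0, 0, 0, 0, 0, 0, 0, 0, 0, 0, 0, 0])

```text
t: 19.4
tcp_pos: [491.0, -295.8, 349.6]
eef_rot: [0.467, -0.501, 0.476, 0.552]
ft_force: [-0.0, 0.1, 0.0]
width: 43.8
```

```bash
python3 st.py
```

```text
19.4 [ 491.  -295.8  349.6] -173.6 [-0.062  0.039 -0.997] [-0.   0.1  0. ] [-0.04  0.05  0.03] 43.8 [-0.18  0.32  0.81  1.62 -0.23  1.38 -2.36]
```

play_rows([
  [-0.5, 3.5, 0],
  [-0.5, 3.5, -2],
  [-0.5, 3.5, -4],
  [-0.5, 3.5, -4],
  [0, 0, -4],
  [0, 0, -4],
  [0, 0, -4],
  [0, 0, -4],
  [0, 0, -2],
  [0, 0, 0],
], yaw=[0, 0, 0, 0, 0, 0, 0, 0, 0, 0], jaw=[1, 1, 1, 1, 1, 1, 1, 1, 1, 1])

```text
t: 20.4
tcp_pos: [472.2, -151.8, 63.6]
eef_rot: [0.468, -0.503, 0.475, 0.55]
ft_force: [-0.3, -1.4, -0.1]
width: 87.9
```

```bash
python3 st.py
python3 - <<'E'
from h import *
snap('side','s9.png')
E
```

```text
20.4 [ 472.2 -151.8   63.6] -173.6 [-0.056  0.037 -0.998] [-0.3 -1.4 -0.1] [-0.03  0.06  0.01] 87.9 [-0.26  0.51  0.59  2.09 -0.45  0.74 -2.4 ]
```

View pics/s9.png

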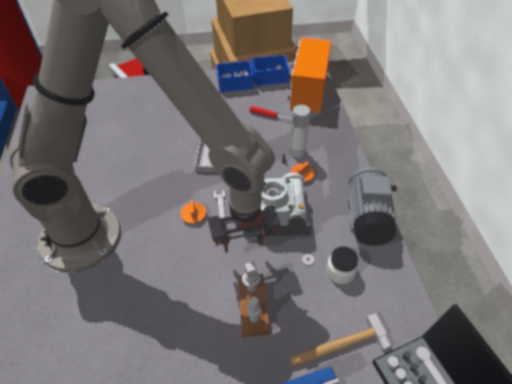

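play_rows([
  [0, 0, -2.5],
  [0, 0, -1.5],
  [0, 0, -0.8],
  [0, 0, -0.4],
  [0, 0, 0],
], yaw=[0, 0, 0, 0, 0], jaw=[1, 1, 1, 1, 1])

```text
t: 20.95
tcp_pos: [478.3, -152.7, 16.1]
eef_rot: [0.47, -0.506, 0.473, 0.547]
ft_force: [0.5, 0.2, -0.2]
width: 88.1
```

```bash
python3 st.py
```

```text
20.95 [ 478.3 -152.7   16.1] -173.6 [-0.045  0.036 -0.998] [ 0.5  0.2 -0.2] [0.   0.09 0.07] 88.1 [-0.2   0.59  0.52  2.1  -0.53  0.64 -2.34]
```

play_rows([
  [0, 0, -0.5],
  [0, 0, -0.5],
  [0, 0, -0.4],
  [0, 0, -0.4],
  [0, 0, -0.4],
  [0, 0, -0.4],
], yaw=[0, 0, 0, 0, 0, 0], jaw=[1, 1, 1, 1, 1, 1])

```text
t: 21.55
tcp_pos: [480.3, -153.1, 1.4]
eef_rot: [0.476, -0.505, 0.468, 0.547]
ft_force: [-18.3, 6.8, 59.6]
width: 87.4
```

```bash
python3 st.py
```

```text
21.55 [ 480.3 -153.1    1.4] -173.7 [-0.038  0.048 -0.998] [-18.3   6.8  59.6] [2.23 2.04 0.5 ] 87.4 [-0.17  0.61  0.49  2.1  -0.56  0.61 -2.3 ]
```

play_rows([
  [0, 0, -0.2],
  [0, 0, -0.2],
  [0, 0, -0.2],
  [0, 0, -0.2],
], yaw=[0, 0, 0, 0], jaw=[1, 1, 1, 1])

```text
t: 21.95
tcp_pos: [480.2, -153.0, 1.5]
eef_rot: [0.48, -0.504, 0.465, 0.548]
ft_force: [-9.1, 2.4, 31.1]
width: 87.5
```

```bash
python3 st.py
```

```text
21.95 [ 480.2 -153.     1.5] -173.9 [-0.033  0.057 -0.998] [-9.1  2.4 31.1] [1.16 1.04 0.27] 87.5 [-0.16  0.61  0.48  2.1  -0.57  0.61 -2.29]
```

play_rows([
  [0, 0, -0.25],
  [0, 0, -0.25],
  [0, 0, -0.25],
  [0, 0, -0.25],
  [0, 0, -0.25],
  [0, 0, 0.3],
  [0, 0, 1],
  [0, 0, 2],
  [0, 0, 2],
], yaw=[0, 0, 0, 0, 0, 0, 0, 0, 0], jaw=[1, 1, 1, 1, 1, 1, 1, 1, 1])

```text
t: 22.85
tcp_pos: [478.5, -152.8, 55.2]
eef_rot: [0.485, -0.5, 0.462, 0.549]
ft_force: [1.0, -0.0, 0.5]
width: 88.0
```

```bash
python3 st.py
```

```text
22.85 [ 478.5 -152.8   55.2] -174.1 [-0.029  0.072 -0.997] [ 1.  -0.   0.5] [0.02 0.01 0.04] 88.0 [-0.2   0.52  0.55  2.09 -0.5   0.72 -2.35]
```

play_rows([
  [0, 0, 4],
  [0, 0, 4],
  [0, 0, 4],
  [0, 0, 2],
  [0, -0.9, 0],
  [0, -0.9, 0],
  [0, -0.9, 0],
  [0, -0.9, 0],
  [0, -0.9, 0],
  [0, -0.9, 0],
  [0, -0.9, 0],
  [0, -0.9, 0],
  [0, -0.9, 0],
  [0, -0.9, 0],
  [0, -0.9, 0],
  [0, -0.9, 0],
  [0, 0, 0],
], yaw=[0, 0, 0, 6.6, 6.6, 6.6, 6.6, 6.6, 6.6, 6.6, 6.6, 6.6, 6.6, 6.6, 6.6, 6.6, 0], jaw=[0.5, 0.2, 0.2, 0.2, 0.2, 0.2, 0.2, 0.2, 0.2, 0.2, 0.2, 0.2, 0.2, 0.2, 0.2, 0.2, 0.2])

```text
t: 24.55
tcp_pos: [476.4, -266.0, 207.0]
eef_rot: [-0.04, -0.681, -0.022, 0.731]
ft_force: [0.1, -1.1, 1.3]
width: 52.7
```

```bash
python3 st.py
python3 - <<'E'
from h import *
snap('wrist','w10.png')
E
```

```text
24.55 [ 476.4 -266.   207. ] -84.9 [-0.07  -0.029 -0.997] [ 0.1 -1.1  1.3] [-0.    0.07  0.03] 52.7 [ 0.01  0.32  0.44  1.87 -0.09  1.03 -1.  ]
```

View pics/w10.png

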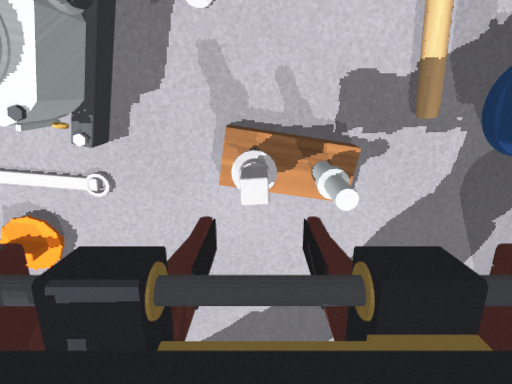

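Run:
```python
from h import *
K,T,i=ld('w10')
a=cv2.resize(i[140:215,225:285],None,fx=8,fy=8,interpolation=cv2.INTER_CUBIC)
cv2.imwrite('pics/w10c.png',a[...,::-1])
```

```text
(no output)
```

View pics/w10c.png

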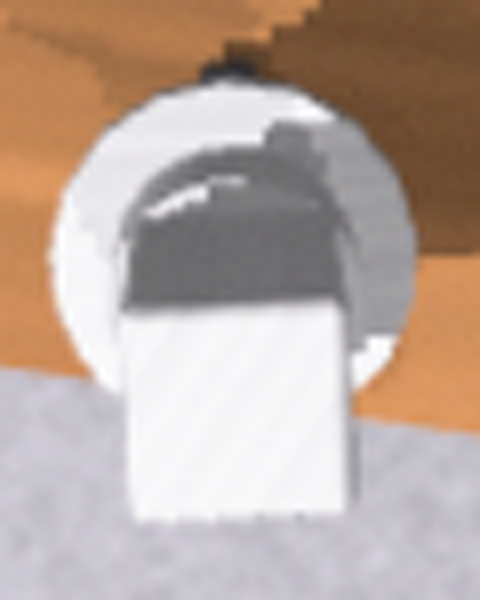

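Run:
```python
from h import *
K,T,i=ld('w10')
P=np.array([onz(K,T,225+x/8,140+y/8,139)[:2] for x,y in [(125,312),(340,300),(350,512),(133,520)]])
print(P.round(1),P.mean(0))
for k in range(4):
  d=P[(k+1)%4]-P[k];print(np.hypot(*d),np.degrees(np.arctan2(d[1],d[0])))
F=np.array([onz(K,T,225+x/8,140+y/8,81)[:2] for x,y in [(52,250),(415,250),(240,85),(110,130),(365,135)]])
A=np.c_[2*F,np.ones(5)];x=np.linalg.lstsq(A,(F**2).sum(1),rcond=None)[0];print('flange',x[:2],np.sqrt(x[2]+x[0]**2+x[1]**2))
k=onz(K,T,225+230/8,140+72/8,60);print(k,np.degrees(np.arctan2(k[1]+262.5,k[0]-481)))
```

```text
[[ 491.3 -251.4]
 [ 494.4 -273.2]
 [ 471.3 -276.5]
 [ 468.6 -253.8]] [ 481.42927237 -263.75613336]
21.98196970594043 -81.97557403037536
23.32018178976636 -171.79547471687314
22.877841788345346 96.83398022373902
22.85939047624815 5.974641633301721
flange [ 481.31590639 -263.81565743] 23.207917313010665
[ 501.84408134 -261.67012125   60.        ] 2.279949372329531
```

play_rows([
  [0.2, 0.1, -3],
  [0, 0.1, -3],
  [0, 0, -1.5],
  [0, 0, 0],
], yaw=[1, 1, 0, 0], jaw=[0.2, 0.2, 0.2, 0.2])

```text
t: 25.0
tcp_pos: [479.7, -261.5, 130.9]
eef_rot: [-0.048, -0.682, -0.029, 0.73]
ft_force: [-0.7, -0.4, -0.2]
width: 52.8
```

```bash
python3 st.py
```

```text
25.0 [ 479.7 -261.5  130.9] -83.7 [-0.066 -0.03  -0.997] [-0.7 -0.4 -0.2] [0.05 0.1  0.03] 52.8 [ 0.04  0.42  0.4   1.94 -0.14  0.87 -0.96]
```

play_rows([
  [0, -0.1, -1.5],
  [0, -0.1, -1],
  [0, 0, -0.4],
  [0, 0, 0],
], yaw=[1, 0, 0, 0], jaw=[0.2, 0.2, 0.2, 0.2])

```text
t: 25.4
tcp_pos: [481.2, -262.8, 103.1]
eef_rot: [-0.053, -0.682, -0.033, 0.729]
ft_force: [0.3, 0.4, 0.2]
width: 52.6
```

```bash
python3 st.py
```

```text
25.4 [ 481.2 -262.8  103.1] -83.0 [-0.064 -0.032 -0.997] [0.3 0.4 0.2] [0.02 0.1  0.02] 52.6 [ 0.05  0.46  0.39  1.95 -0.16  0.81 -0.93]
```

play_rows([
  [-0.1, -0.1, -0.3],
  [0, 0, 0],
  [0, 0, 0],
  [0, 0, 0],
  [0, 0, 0],
  [0, 0, 0],
  [0, 0, 0],
], yaw=[0, 0, 0, 0, 0, 0, 0], jaw=[-1, -1, -1, -1, -1, -1, -1], newtons=60)

```text
t: 26.1
tcp_pos: [481.2, -262.9, 101.7]
eef_rot: [-0.052, -0.683, -0.033, 0.728]
ft_force: [0.5, -0.1, 0.6]
width: 23.9
```

```bash
python3 st.py
```

```text
26.1 [ 481.2 -262.9  101.7] -83.0 [-0.062 -0.031 -0.998] [ 0.5 -0.1  0.6] [ 0.27  0.15 -0.04] 23.9 [ 0.06  0.46  0.38  1.96 -0.16  0.8  -0.93]
```

play_rows([
  [0, 0, 0.5],
  [0, 0, 1],
  [0, 0, 2],
  [0, 0, 3],
  [0, 0, 3],
  [0, 0, 3],
  [0, 0, 2],
  [0, 0, 0],
], yaw=[0, 0, 0, 0, 0, 0, 0, 0], jaw=[-1, -1, -1, -1, -1, -1, -1, -1])

```text
t: 26.9
tcp_pos: [475.8, -264.7, 252.6]
eef_rot: [-0.051, -0.681, -0.031, 0.73]
ft_force: [0.8, 0.1, -5.1]
width: 24.0
```

```bash
python3 st.py
python3 - <<'E'
from h import *
snap('wrist','w11.png');f,_,_=snap('side','s11.png')
cv2.imwrite('pics/s11c.png',cv2.resize(f['pixels'][170:320,180:340],None,fx=4,fy=4)[...,::-1])
E
```

```text
26.9 [ 475.8 -264.7  252.6] -83.2 [-0.068 -0.032 -0.997] [ 0.8  0.1 -5.1] [ 0.03 -0.12 -0.01] 24.0 [-0.    0.27  0.45  1.83 -0.06  1.12 -0.99]
```

View pics/w11.png

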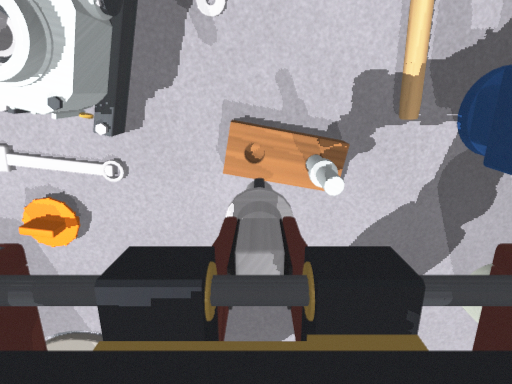

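View pics/s11c.png

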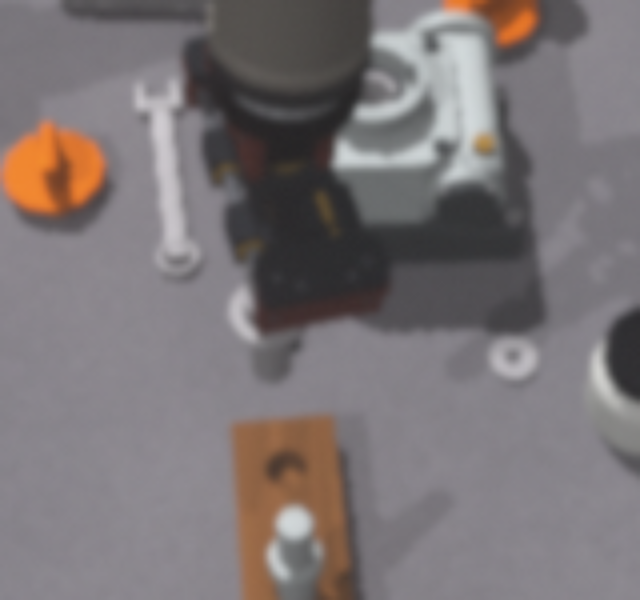

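play_rows([
  [0, 2.4, 0],
  [0, 2.4, 0],
  [0, 2.4, 0],
  [0, 2.4, 0],
  [0, 2.4, 0],
  [0, 2.4, 0],
  [0, 2.4, 0],
  [0, 2.4, 0],
  [0, 2.2, 0],
  [0, 2, 0],
  [0, 0, 0],
], yaw=[-2.6, -2.6, -2.6, -2.6, -2.6, -2.6, -2.6, -2.6, -2.6, -2.6, 0], jaw=[-1, -1, -1, -1, -1, -1, -1, -1, -1, -1, -1])

```text
t: 28.1
tcp_pos: [459.7, -21.5, 230.6]
eef_rot: [0.122, -0.655, 0.13, 0.734]
ft_force: [-0.2, -1.2, -4.6]
width: 23.5
```

```bash
python3 st.py
python3 - <<'E'
from h import *
snap('wrist','w12.png')
E
```

```text
28.1 [459.7 -21.5 230.6] -110.5 [-0.113  0.009 -0.994] [-0.2 -1.2 -4.6] [ 0.02 -0.11 -0.01] 23.5 [-0.39  0.18  0.36  1.98 -0.08  1.11 -1.92]
```

View pics/w12.png

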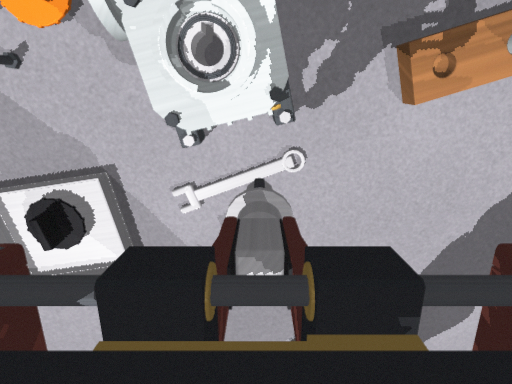

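Run:
```python
from h import *
K,T,i=ld('w12')
a=cv2.resize(i[0:95,160:255],None,fx=7,fy=6.3,interpolation=cv2.INTER_CUBIC)
a=cv2.resize(i[0:95,160:255],None,fx=6,fy=6,interpolation=cv2.INTER_CUBIC)
cv2.imwrite('pics/w12c.png',a[...,::-1])
```

```text
(no output)
```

View pics/w12c.png

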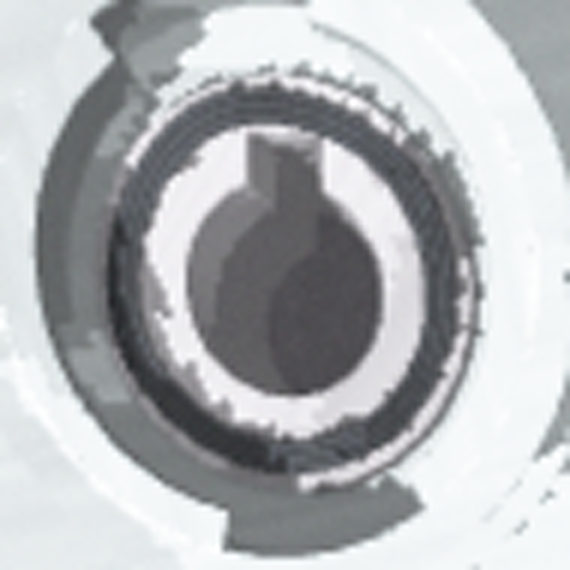

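Run:
```python
from h import *
K,T,i=ld('w12')
g=lambda x,y:onz(K,T,160+x/6,y/6,120)[:2]
F=np.array([g(*p) for p in [(187,290),(383,290),(287,398),(217,367),(355,367),(205,232),(245,192),(325,195),(365,235)]])
A=np.c_[2*F,np.ones(len(F))];x=np.linalg.lstsq(A,(F**2).sum(1),rcond=None)[0];c=x[:2];print('bore',c,np.sqrt(x[2]+x[0]**2+x[1]**2),np.hypot(*(F-c).T).round(1))
a,b=g(247,138),g(323,143);m=(a+b)/2;print(np.hypot(*(a-b)),m-c,np.hypot(*(m-c)),np.degrees(np.arctan2(*(m-c)[::-1])))
d=(a-b);print('perp',np.degrees(np.arctan2(-d[0],d[1])))
# washer ring / hub outer
for p,q in [((247,138),(247,192)),((323,143),(325,195))]:
  d=g(*p)-g(*q);print(np.degrees(np.arctan2(*d[::-1])))
H=np.array([g(*p) for p in [(108,270),(478,290),(290,490),(270,70)]]);print(H.round(1),H.mean(0))
# key visible at (259,182): shaft key bottom z = tcp-86.7+18
z=observe()['tcp_pos'][2]-86.7+18;print(onz(K,T,259,180,z),observe()['tcp_pos'])
```

```text
bore [579.3256463  -23.89717159] 13.277134726592397 [13.4 13.4 13.2 13.7 12.9 12.8 13.2 13.5 13.4]
10.092283851785478 [16.88751692 -7.53330936] 18.491592082269094 -24.04105049029643
perp -23.556511556712085
-24.667849127018552
-21.267271081033183
[[590.4  -2.5]
 [570.6 -48.9]
 [556.  -14.1]
 [604.3 -32.9]] [580.33043861 -24.60071408]
[470.91709617 -27.26250292 161.77414139] [459.43645455 -23.12396206 230.47414139]
```

play_rows([
  [1, 0, 2.5],
  [4, 0, 1],
  [4, 0, 0.5],
  [3.3, 0, 0.3],
  [0, 0, 0],
], yaw=[0, -1.2, -1.2, -1, 0], jaw=[-1, -1, -1, -1, -1])

```text
t: 28.65
tcp_pos: [581.8, -29.1, 269.0]
eef_rot: [0.143, -0.647, 0.153, 0.734]
ft_force: [0.0, -0.3, -5.3]
width: 23.7
```

```bash
python3 st.py
python3 - <<'E'
from h import *
snap('wrist','w13.png')
f,_,_=snap('side','s13.png')
cv2.imwrite('pics/s13c.png',cv2.resize(f['pixels'][120:270,200:360],None,fx=4,fy=4)[...,::-1])
E
```

```text
28.65 [581.8 -29.1 269. ] -114.1 [-0.123  0.011 -0.992] [ 0.  -0.3 -5.3] [-0.02 -0.02  0.03] 23.7 [-0.34  0.37  0.39  1.65 -0.15  1.27 -1.91]
```

View pics/w13.png

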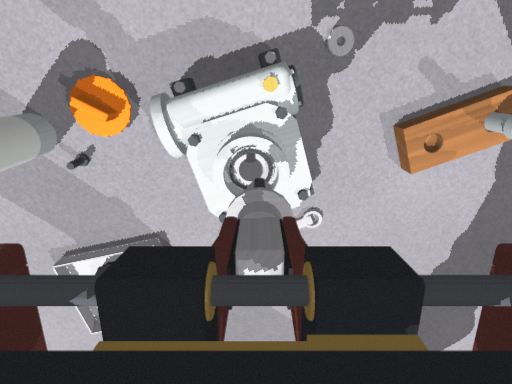

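View pics/s13c.png

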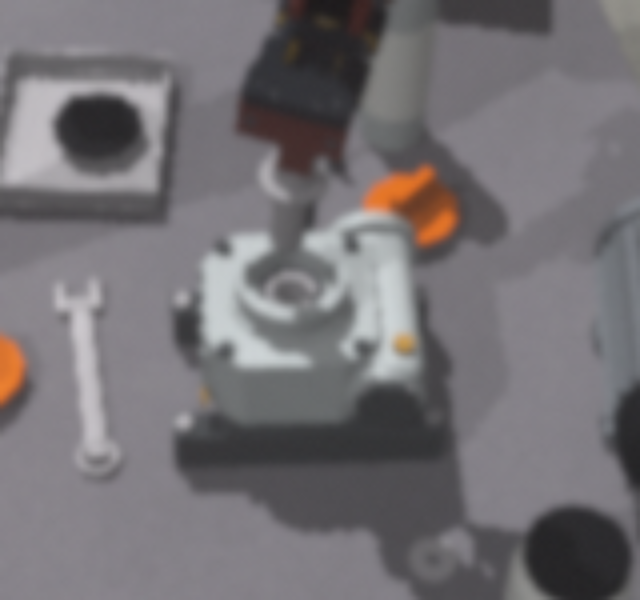

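play_rows([
  [0.2, 0.5, -3],
  [0.1, 0, -1.5],
  [0, 0, 0],
], yaw=[0.3, 0, 0], jaw=[-1, -1, -1])

```text
t: 29.05
tcp_pos: [577.5, -27.2, 221.4]
eef_rot: [0.141, -0.644, 0.153, 0.736]
ft_force: [-0.7, -0.4, -5.4]
width: 23.5
```

```bash
python3 st.py
python3 - <<'E'
from h import *
snap('wrist','w14.png')
f,_,_=snap('side','s14.png')
cv2.imwrite('pics/s14c.png',cv2.resize(f['pixels'][140:240,230:330],None,fx=6,fy=6,interpolation=cv2.INTER_CUBIC)[...,::-1])
E
```

```text
29.05 [577.5 -27.2 221.4] -113.9 [-0.131  0.01  -0.991] [-0.7 -0.4 -5.4] [-0.02 -0.12  0.  ] 23.5 [-0.33  0.41  0.38  1.71 -0.17  1.18 -1.89]
```

View pics/w14.png

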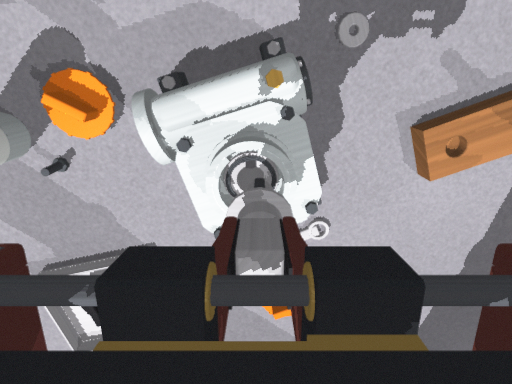

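View pics/s14c.png

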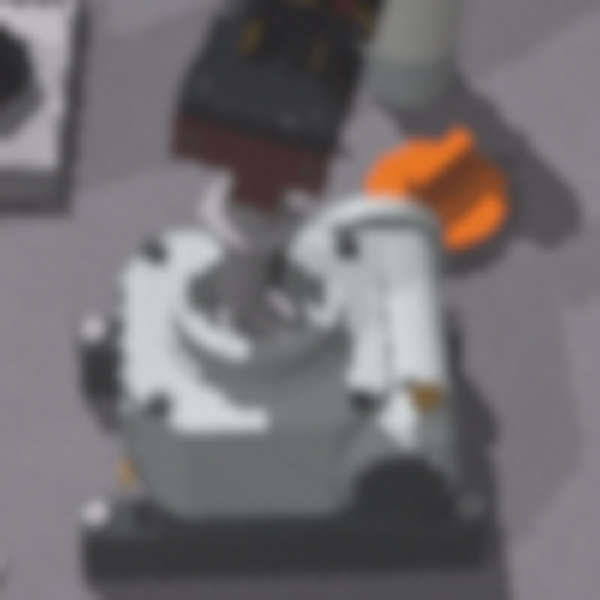

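Run:
```python
from h import *
K,T,i=ld('w14')
a=cv2.resize(i[130:210,205:305],None,fx=7,fy=7,interpolation=cv2.INTER_CUBIC)
cv2.imwrite('pics/w14c.png',a[...,::-1])
c=np.array([579.6,-23.9,120]);k=np.radians(-24)
print('hub',(proj(K,T,c)-[205,130])*7,(proj(K,T,c+18.7*np.array([np.cos(k),np.sin(k),0]))-[205,130])*7)
s=observe();y,M=tyaw(s)
# shaft axis predicted in tool frame
up=R.from_euler('z',-31,degrees=True).apply([-.064,-.032,-.998]);
print(M.T@up)
```

```text
hub [321.79292286 344.12880984] [320.42298978 209.12816431]
[ 0.99889798 -0.01867778 -0.05457082]
```

View pics/w14c.png

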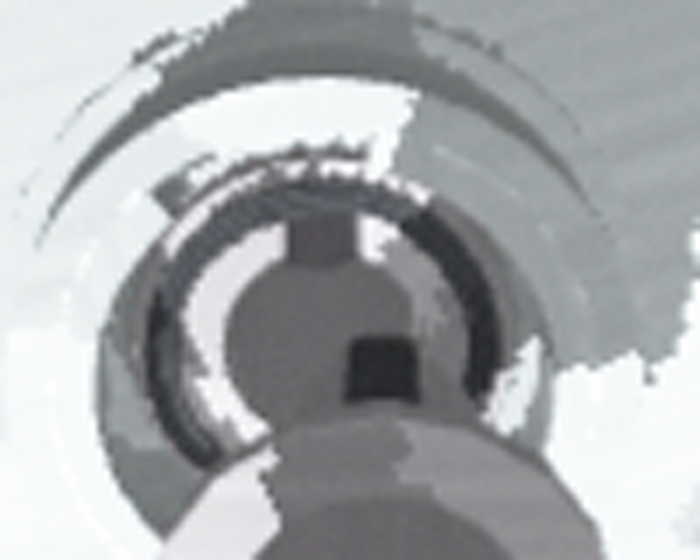

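```bash
cat > key.py <<'E'
from h import *
import sys
fn=sys.argv[1];u=float(sys.argv[2]);v=float(sys.argv[3])
K,T,i=ld(fn)
# tool axes in world from camera pose
f=grab_frame('wrist') if False else None
H=None
E
python3 - <<'E'
from h import *
K,T,i=ld('w14')
s=observe();y,M=tyaw(s);p=s['tcp_pos'];print(p,y)
k=np.radians(y+90);z=p[2]-85.5+18
for v in (338,345,352):
  q=onz(K,T,205+382/7,130+v/7,z);print(q, q[:2]-17.2*np.array([np.cos(k),np.sin(k)]))
a=onz(K,T,205+345/7,130+345/7,z);b=onz(K,T,205+418/7,130+345/7,z);print(np.hypot(*(a-b)[:2]))
E
```

```text
[578.59525346 -26.97652965 223.2013627 ] -113.92483601352671
[589.28412177 -35.25967383 155.7013627 ] [573.56197582 -28.2844228 ]
[588.50146378 -34.91277232 155.7013627 ] [572.77931784 -27.93752129]
[587.7166338 -34.5649081 155.7013627] [571.99448785 -27.58965707]
8.428587385858693
```

play_rows([
  [0.8, 0.4, -0.3],
  [0, 0, 0],
], yaw=[0, 0], jaw=[-1, -1])

```text
t: 29.35
tcp_pos: [587.9, -22.9, 222.2]
eef_rot: [0.142, -0.646, 0.153, 0.734]
ft_force: [-0.3, -0.4, -5.2]
width: 23.7
```

```bash
python3 st.py
python3 - <<'E'
from h import *
f,K,T=snap('wrist','w15.png');i=f['pixels']
a=cv2.resize(i[130:210,205:305],None,fx=7,fy=7,interpolation=cv2.INTER_CUBIC)
cv2.imwrite('pics/w15c.png',a[...,::-1])
E
```

```text
29.35 [587.9 -22.9 222.2] -114.0 [-0.125  0.011 -0.992] [-0.3 -0.4 -5.2] [ 0.1  -0.11 -0.01] 23.7 [-0.33  0.42  0.37  1.69 -0.17  1.19 -1.9 ]
```

View pics/w15c.png

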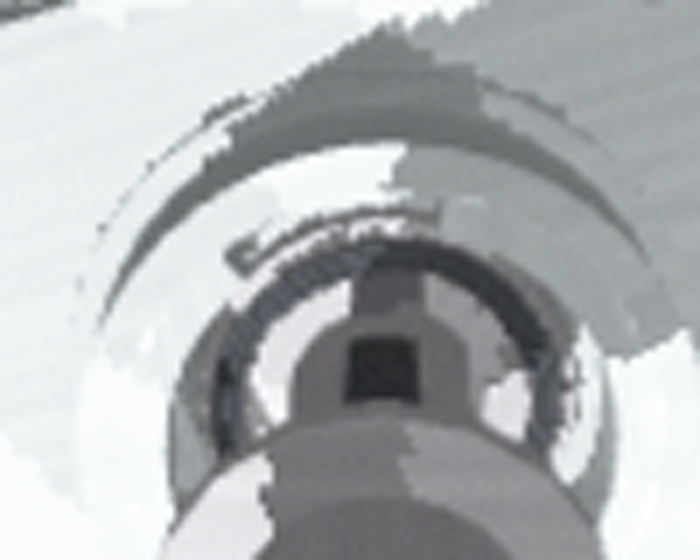

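play_rows([
  [0, -0.1, -1],
  [0.1, 0, -1],
  [0, 0, 0],
], yaw=[0, 0, 0], jaw=[-1, -1, -1])

```text
t: 29.7
tcp_pos: [587.9, -24.6, 201.9]
eef_rot: [0.142, -0.645, 0.153, 0.735]
ft_force: [-2.7, 0.9, -3.7]
width: 23.7
```

```bash
python3 st.py
python3 - <<'E'
from h import *
f,K,T=snap('wrist','w16.png');i=f['pixels']
a=cv2.resize(i[130:210,205:305],None,fx=7,fy=7,interpolation=cv2.INTER_CUBIC)
cv2.imwrite('pics/w16c.png',a[...,::-1])
E
```

```text
29.7 [587.9 -24.6 201.9] -114.0 [-0.126  0.012 -0.992] [-2.7  0.9 -3.7] [ 0.3   0.52 -0.04] 23.7 [-0.33  0.44  0.37  1.71 -0.18  1.15 -1.89]
```

View pics/w16c.png

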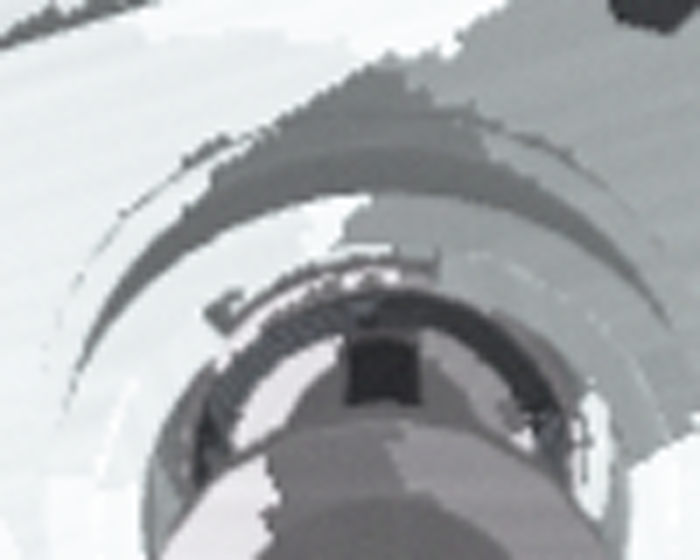

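play_rows([
  [-0.15, 0.05, -0.6],
  [-0.1, 0, -0.6],
  [0, 0, 0],
], yaw=[0, 0, 0], jaw=[-1, -1, -1])

```text
t: 30.05
tcp_pos: [585.5, -23.9, 189.4]
eef_rot: [0.142, -0.646, 0.153, 0.734]
ft_force: [0.0, 1.5, -5.6]
width: 23.5
```

```bash
python3 st.py
```

```text
30.05 [585.5 -23.9 189.4] -114.0 [-0.125  0.012 -0.992] [ 0.   1.5 -5.6] [ 0.16  0.02 -0.06] 23.5 [-0.33  0.45  0.37  1.73 -0.18  1.12 -1.88]
```

play_rows([
  [-0.4, 0, 0.05],
  [-0.4, 0, 0.05],
  [-0.4, 0, 0.05],
], yaw=[0, 0, 0], jaw=[-1, -1, -1])

```text
t: 30.35
tcp_pos: [581.7, -23.3, 193.2]
eef_rot: [0.144, -0.653, 0.151, 0.728]
ft_force: [5.9, -0.2, -5.4]
width: 23.4
```

```bash
python3 st.py
```

```text
30.35 [581.7 -23.3 193.2] -114.0 [-0.105  0.012 -0.994] [ 5.9 -0.2 -5.4] [ 0.06 -2.02 -0.04] 23.4 [-0.33  0.43  0.37  1.75 -0.18  1.1  -1.89]
```

play_rows([
  [-0.4, 0, -0.2],
  [-0.4, 0, -0.2],
  [-0.3, 0, -0.2],
], yaw=[0, 0, 0], jaw=[-1, -1, -1])

```text
t: 30.65
tcp_pos: [580.0, -23.3, 192.0]
eef_rot: [0.145, -0.662, 0.149, 0.72]
ft_force: [3.7, 0.3, -5.2]
width: 23.9
```

```bash
python3 st.py
```

```text
30.65 [580.  -23.3 192. ] -114.0 [-0.081  0.011 -0.997] [ 3.7  0.3 -5.2] [ 0.2  -1.37  0.04] 23.9 [-0.34  0.41  0.37  1.77 -0.18  1.07 -1.89]
```

play_rows([
  [-0.1, 0, -0.5],
  [0, 0, -0.5],
  [0, 0, -0.5],
  [0, 0, -0.4],
], yaw=[0, 0, 0, 0], jaw=[-1, -1, -1, -1])

```text
t: 31.05
tcp_pos: [579.9, -23.4, 172.7]
eef_rot: [0.145, -0.663, 0.149, 0.719]
ft_force: [2.7, 0.8, -4.4]
width: 23.9
```

```bash
python3 st.py
```

```text
31.05 [579.9 -23.4 172.7] -114.0 [-0.078  0.012 -0.997] [ 2.7  0.8 -4.4] [ 0.17 -0.82 -0.01] 23.9 [-0.33  0.43  0.36  1.79 -0.19  1.03 -1.88]
```

play_rows([
  [0, 0, -0.6],
  [0, 0, -0.6],
  [0, 0, -0.4],
  [0, 0, -0.3],
], yaw=[0, 0, 0, 0], jaw=[-1, -1, -1, -1])

```text
t: 31.45
tcp_pos: [580.0, -23.4, 151.4]
eef_rot: [0.145, -0.663, 0.149, 0.719]
ft_force: [0.6, 0.7, 3.6]
width: 23.6
```

```bash
python3 st.py
python3 - <<'E'
from h import *
f,K,T=snap('wrist','w17.png')
E
```

```text
31.45 [580.  -23.4 151.4] -114.0 [-0.079  0.011 -0.997] [0.6 0.7 3.6] [ 0.21 -0.25 -0.01] 23.6 [-0.32  0.46  0.35  1.81 -0.2   0.99 -1.87]
```

View pics/w17.png

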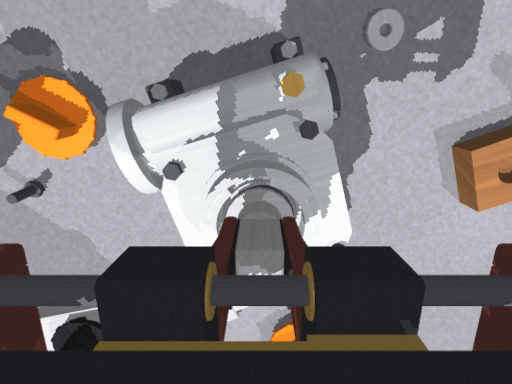

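play_rows([
  [0, 0, -0.3],
  [0, 0, -0.3],
  [0, 0, -0.3],
  [0, 0, -0.2],
], yaw=[0, 0, 0, 0], jaw=[-1, -1, -1, -1])

```text
t: 31.9
tcp_pos: [581.5, -24.0, 147.9]
eef_rot: [0.147, -0.664, 0.148, 0.718]
ft_force: [-3.8, 2.1, 10.9]
width: 23.7
```

```bash
python3 st.py
```

```text
31.9 [581.5 -24.  147.9] -114.1 [-0.076  0.015 -0.997] [-3.8  2.1 10.9] [0.47 1.16 0.04] 23.7 [-0.32  0.46  0.35  1.81 -0.2   0.98 -1.87]
```

play_rows([
  [-0.1, 0, -0.3],
  [0, 0, -0.3],
  [0, 0, -0.3],
], yaw=[0, 0, 0], jaw=[-1, -1, -1])

```text
t: 32.2
tcp_pos: [581.4, -24.1, 147.6]
eef_rot: [0.149, -0.664, 0.147, 0.718]
ft_force: [-7.5, 0.9, 21.1]
width: 23.6
```

```bash
python3 st.py
```

```text
32.2 [581.4 -24.1 147.6] -114.2 [-0.073  0.019 -0.997] [-7.5  0.9 21.1] [0.48 1.86 0.06] 23.6 [-0.32  0.46  0.35  1.82 -0.21  0.97 -1.86]
```

Run:
```python
from h import *
f,K,T=snap('side','s18.png')
cv2.imwrite('pics/s18c.png',cv2.resize(f['pixels'][130:250,220:340],None,fx=5,fy=5,interpolation=cv2.INTER_CUBIC)[...,::-1])
for n in range(4):
  f,K,T=snap('wrist','w18.png');s=observe();print(s['t'],s['tcp_pos'].round(2),s['ft_force'].round(1),s['width'])
i=f['pixels'];cv2.imwrite('pics/w18c.png',cv2.resize(i[140:250,190:320],None,fx=5,fy=5,interpolation=cv2.INTER_CUBIC)[...,::-1])
```

```text
32.3 [581.41 -24.14 147.65] [-6.9  1.2 20.4] 23.995322409727873
32.35 [581.41 -24.09 147.63] [-6.9  1.  20.9] 23.85715599822992
32.4 [581.44 -24.1  147.67] [-6.6  0.2 20.8] 23.68950391702615
32.45 [581.45 -24.12 147.65] [-6.1  0.8 20.8] 23.531204881036906
```

View pics/s18c.png

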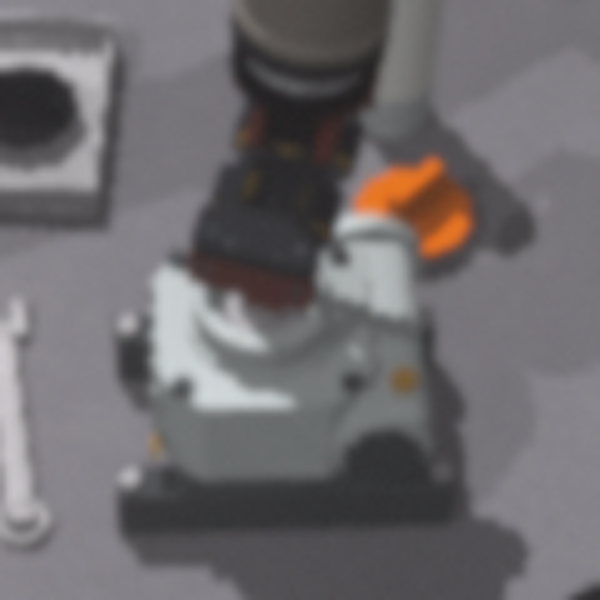

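View pics/w18c.png

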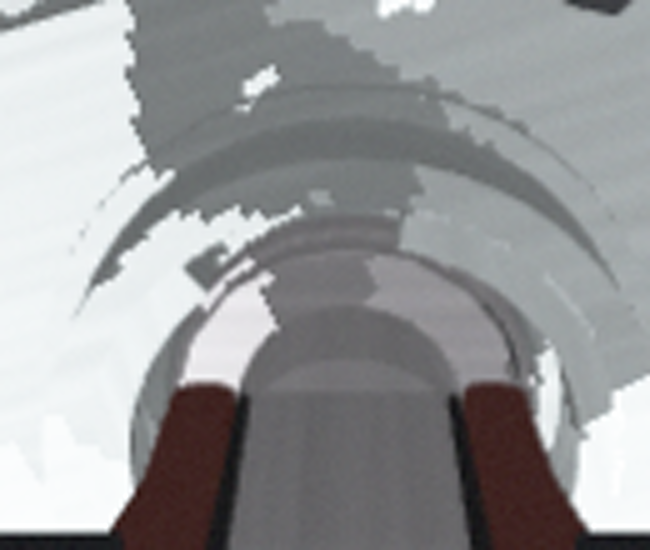

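play_rows([
  [-0.15, 0, -0.4],
  [-0.1, 0, -0.4],
], yaw=[0, 0], jaw=[-1, -1])

```text
t: 32.65
tcp_pos: [581.3, -24.2, 147.6]
eef_rot: [0.151, -0.666, 0.145, 0.716]
ft_force: [-7.1, 0.6, 27.3]
width: 24.1
```

```bash
python3 st.py
python3 - <<'E'
from h import *
for n in range(6):
  f,K,T=snap('top','t19.png');s=observe()
print(s['t'],s['tcp_pos'].round(2),s['ft_force'].round(1),s['wrist_torque'].round(2),s['width'])
E
```

```text
32.65 [581.3 -24.2 147.6] -114.2 [-0.067  0.023 -0.998] [-7.1  0.6 27.3] [0.46 2.18 0.07] 24.1 [-0.31  0.46  0.35  1.82 -0.21  0.97 -1.86]
32.95 [581.24 -24.2  147.57] [-6.5  1.  26.9] [0.49 1.9  0.03] 23.56714221191077
```

View pics/t19.png

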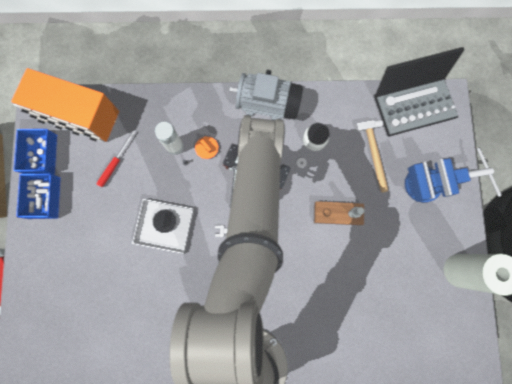

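```bash
python3 -c "
from cell import *
print(close_job()); s=observe(); print(s['t'],s['tcp_pos'],s['ft_force'])"
```

```text
the job is handed in; nothing more can be done
None
the job is handed in; nothing more can be done
```

I handed the job in at about t = 33 s. The cap is in the steel tray. The keyed shaft is home in the hub, and the arm is still gripping it and pressing down.

**What I did**
- **Cap:** I turned it about 69° anticlockwise, lifted it out without resistance and set it flat in the tray. The final top view still shows it there.
- **Shaft:** I took the square-ended shaft from the stand. I lined its key up with the keyway seen at about -24° and lowered it. The key went in with no extra turning.

**Last checks**
- **Height:** The tool stopped at z = 147.6 mm and did not move under a harder push. That puts the shoulder about 1 mm above the hub face, and the travel after meeting the washer was about 4 mm, both as expected.
- **Push:** The wrist read a steady 27 N before hand-in. With the shaft's weight that is about 32 N on the washer, above the 14 N needed to flatten it.
- **Grip:** The finger opening was about 24 mm, matching the square end.
- **Bench:** In the last top view everything visible was in its place. The arm hid the gearbox, most of the spanner and the nearer orange cap.

**What went less well**
- **Tilt:** The gripper slowly tilted as it moved. I corrected it by pressing the open fingertips on bare bench, which briefly read about 60 N, and later by levering the shaft tip in the bore. That press exceeds the 40 N limit if fingertip contact counts as the gripper's body.
- **Left over:** The tool ends tilted by about 4°, with about 7 N of side force on the shaft.
- **After hand-in:** I could not read the force or position again once the job was closed.

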